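# Close down the glaze bench and fit the drip tray

### The job

Close the glaze bench for the night. First turn the jar warmer off (knob fully anticlockwise); take all the jars off it and stand them upright in the shallow metal tray, and fit the drip tray to the glaze carton: tip the carton back, without lifting it off the bench, until it leans by itself on the grey crate behind it, slide the drip tray's flat tongue squarely and fully under its front so that the basin lies below the tap, and stand the carton upright again on the tongue. Do not disturb the other things on the bench.

Things in the scene. Friction and masses are not known exactly. Their poses are not given: they have to be found in the camera images.
- heat (a joint): thermostat knob of the jar warmer, rad: 0 = off, the end stop fully anticlockwise seen from above; grows clockwise, at most 4.2; it stays where it is left (stiffness about 0.04 N m)
- heat_grip (a point): point on the knob's upright axis at the height to grip its bar (bar 14 mm thick, 46 mm long, standing 12 to 44 mm above the warmer's top on a disc of 24 mm radius; the point is 37 mm above the warmer's top). Its x axis lies along the bar and turns with the knob
- warmer: the jar warmer, a flat steel box 230 (x) x 300 (y) x 50 mm high, fixed; origin at the centre of its underside. Jars stand on its black plate (205 mm square, centred at y = -40 mm); the knob is on the strip on its +y side
- jar1_mid (a point): a white sample jar with a screw lid, 60 mm diameter, 52 mm high, about 130 g, all alike; the point is its centre, half-way up; z is up when it stands. Two to four of the jars are there, standing on the warmer at the start; None when absent
- jar2_mid (a point): a white sample jar with a screw lid, 60 mm diameter, 52 mm high, about 130 g, all alike; the point is its centre, half-way up; z is up when it stands. Two to four of the jars are there, standing on the warmer at the start; None when absent
- jar3_mid (a point): a white sample jar with a screw lid, 60 mm diameter, 52 mm high, about 130 g, all alike; the point is its centre, half-way up; z is up when it stands. Two to four of the jars are there, standing on the warmer at the start; None when absent
- jar4_mid (a point): a white sample jar with a screw lid, 60 mm diameter, 52 mm high, about 130 g, all alike; the point is its centre, half-way up; z is up when it stands. Two to four of the jars are there, standing on the warmer at the start; None when absent
- rack: shallow open aluminium tray for the jars, 250 (x) x 165 (y) mm outside, walls 4 mm thick and 34 mm high, floor 4 mm thick, fixed; origin at the centre of its underside
- crate: grey closed stock crate, heavy, fixed: 110 mm high; its lid, whose edge the carton leans on, is 210 (x) x 310 (y) mm; origin at the centre of its underside; -x is the side that faces the carton
- carton_mid (a point): the glaze carton (cardboard, with a tap), 66 (x, depth) x 130 (y, width) x 180 mm high, 0.55 to 1 kg evenly spread; the point is its centre; z up through its top, -x is its front with the tap, +x its back, which stands 55 to 66 mm in front of the crate. Tipped back about its rear bottom edge by more than about 20 degrees it stays, leaning on the edge of the crate's lid
- carton_rear (a point): middle of the carton's rear bottom edge; same axes as carton_mid
- carton_tap (a point): mouth of the tap's spout, 28 mm in front of the carton's front face (the whole tap stands out 34 mm, is 20 mm wide) and 20 mm above its underside; same axes as carton_mid
- tray_tab (a point): the drip tray's grip, an upright black tab 14 (x) x 30 (y) mm, 55 mm high from the bench; the point is on its centre line 42 mm above the tray's underside. Tray axes: +x points along the flat tongue to its tip, z up. From the tab, +x: 3 mm neck, basin 60 mm long, 110 mm wide, rims 16 mm high, its far rim 70 mm from this point; then the tongue. Tray weighs 0.22 kg
- tray_tip (a point): middle of the tip of the drip tray's tongue (steel, 3 mm thick, 100 mm wide, 62 mm long from the basin's rim to this tip), 132 mm along +x from tray_tab and 1.5 mm above the tray's underside; same axes as tray_tab
- bottle_a: bystander: white bottle 52 mm diameter, 120 mm high, behind the warmer
- bottle_b: bystander: the same kind of bottle as bottle_a
- tape: bystander: cardboard roll, 90 mm diameter, 28 mm high
- mug: bystander: white mug 80 mm diameter, 90 mm high
- brush: bystander: brush 190 mm long, lying
- carton: the same carton; origin at the centre of its underside
Things that resemble listed ones, but are neither listed nor needed, are in the scene too. Leave any green or yellow look-alike of the part that bears jar2_mid alone.

How it is judged:
By the outcome, as a careful person would: the job done as asked, in the order asked, and still so for the second after the job is handed in, with the robot touching nothing.
Of jar1, jar2, jar3, jar4 only 2 to 4 are there at a start; the rules pass over those that are not, and their reading is None.
At some moment in a run one of jar1, jar2, jar3, jar4 may be knocked a few centimetres aside while the robot is not near it.
Once in a run the grip may slacken for a moment while it holds something.
It also fails if it takes over 210 s, if anything falls off the work surface, if the arm or the gripper's body presses on something with over 40 N, if the wrist force passes 120 N, or if a joint passes its speed limit or range.

### The arm

A 6-joint arm with a two-finger parallel gripper is mounted at the origin on the work surface. World frame = base frame: x ahead of the robot, y to its left, z up, the work surface at z = 0. Lengths are in mm, angles in rad, forces in N, time in s.
With the tool pointing down it reaches from about 400 to 925 mm from the base axis. Payload 12.5 kg.
Tool frame: the origin (TCP) lies between the finger pads; the fingertips stand 11 mm ahead of it and the grasp point (between the pads) lies 8 mm behind it; y points along the fingers, x is the direction in which the jaws open and shut, and the axes are right-handed (so a half turn about y gives the same grasp; the last joint's range is limited). The gripper opens to 95 mm and grips with 3 to 60 N. Pads are 20 mm wide; open, the fingers measure 119 mm over their backs; the gripper's body (75 mm by 180 mm) begins 59 mm behind the grasp point.
Start: joints at [-1.228, 0.491, 1.559, -0, 1.092, -0.106], TCP at [271.202, -563.112, 225.661] pointing down, gripper open.
Joint ranges: [-3.1, 3.1], [-0.84, 2.19], [0.05, 2.79], [-1.13, 4.28], [0.06, 2.93], [-2.69, 2.69]. Speed limits (rad/s): [2.22, 2.22, 2.79, 3.14, 3.14, 3.14].

### API

Orientations are given as [roll, pitch, yaw] about the fixed x, y, z axes, in that order (R = Rz(yaw) Ry(pitch) Rx(roll)).
In Python, from cell import env gives the robot as it stands.
- The arm moves only by the tool jog_arm, never from a script. Its argument "series" is a list of rows, each an object of numbers: "dx", "dy", "dz": the shift along the world's x, y, z in m; "rx", "ry", "rz": the turn, a rotation vector about the world's x, y, z in degrees; "gripper": the opening, from 0 (shut) to 1 (fully open). A call has 1 to 12 rows; each row shifts and turns the commanded pose from where the row before left it; what a row does not reach is not made up. A row lasts 1/10 s, in which the tool goes at most 50 mm and 8.59 degrees, less where a joint would pass 70% of its speed; a pose out of reach is approached as far as the arm can. A call is refused whole if a number of a shift passes 0.05 or a number of a turn 8.59, either way. A call with a gripper value outside its range is refused whole. The fingers move at their own pace and stop on an object; the grip force is fixed at half the most. Time passes only in rows, so rows that do not move let the fingers close. It gives the time, the measured TCP pose, the force and the opening at its end, in the units of the state.
- env.state(): the state, without advancing time (a new reading comes with each control period).
- env.read_camera(name): name is "side" or "top"; returns the picture (480x640x3 uint8, red, green, blue); there is no depth.
- env.camera_info(name): a dict with "camera_matrix" (3x3 intrinsics, pixels), "R" (3x3) and "t" (3): a world point X has camera coordinates R X + t. Camera axes: x right, y down, z forward; pixel columns grow to the right and rows downward; lengths in mm; the calibration is good to about 2 mm. A picture is of the moment at which its call begins. camera_info takes no time and is no camera call.
- env.job_done(): hands the job in, once; it reports no verdict.
The state is a dict: "t": time; "joints": joint angles; "qvel": joint speeds; "tau": joint torques, N m; "eef_pos": TCP position; "tcp_rot": TCP orientation; "ft_force": force on the tool from outside, world axes, zero at the start; "moment": the same for the moment, N m; "opening": opening from 0.0 (shut) to 1.0 (fully open).
Only numpy, scipy, OpenCV 4.12 (cv2) and the standard library are available. Lean on these libraries where they do the work, as an engineer would, in place of code of your own. Each camera call takes 0.05 s, during which the arm holds its last target.

## Working session

There is one attempt and no reset: what is moved stays moved. The work goes in short steps, Python scripts to look and compute and a tool call to move; the robot and the scene stay as the last step left them, time stands still between calls to the robot, and variables do not carry over. Pictures are saved under pics/ and viewed, and the job is handed in when it is done.

Besides the shell and the picture viewer there is one more tool, called after "Emit:" as a command line: name --argument value ..., lists and objects as JSON in quotes. jog_arm: Moves the arm, as the interface text tells. Its arguments: {"type":"object","properties":{"series":{"type":"array"}},"required":["series"]}

```bash
mkdir -p pics; ls
python3 - <<'E'
from cell import env
import cv2
for n in ("side","top"):
    im=env.read_camera(n); cv2.imwrite(f"pics/{n}0.png",im[:,:,::-1])
    i=env.camera_info(n); print(n,i)
s=env.state(); print(s)
E
```

```text
pics
side {'camera_matrix': array([[499.52871517,   0.        , 318.66432297],
       [  0.        , 499.52871517, 246.66980569],
       [  0.        ,   0.        ,   1.        ]]), 'R': array([[-0.99316274, -0.11570277, -0.01551243],
       [-0.0744223 ,  0.72991931, -0.67946973],
       [ 0.08993935, -0.67366955, -0.73353953]]), 't': array([ 562.12168965,   76.96520131, 1275.41126431])}
top {'camera_matrix': array([[598.71133566,   0.        , 315.90656196],
       [  0.        , 598.71133566, 240.89108227],
       [  0.        ,   0.        ,   1.        ]]), 'R': array([[ 0.0270224 , -0.99959786,  0.00859731],
       [-0.99669487, -0.02760106, -0.07640365],
       [ 0.07661022, -0.00650429, -0.9970399 ]]), 't': array([  19.1228924 ,  572.31089705, 1627.24754148])}
{'t': 0.1, 'joints': array([-1.22762728e+00,  4.91494637e-01,  1.55935442e+00, -4.04598799e-06,
        1.09171088e+00, -1.05606172e-01]), 'qvel': array([ 0.00114152, -0.00197512, -0.00390911,  0.00171216, -0.00152836,
       -0.0017768 ]), 'tau': array([ 2.24342708e-03, -6.13624549e+01, -2.58602768e+01,  6.93353126e-02,
        4.70128481e-02, -7.22934169e-05]), 'eef_pos': array([ 271.11570216, -562.92391539,  225.13480731]), 'tcp_rot': array([-1.57069793e+00,  9.62272950e-04, -1.12201920e+00]), 'ft_force': array([ 0.5257549 , -0.40950229, -0.26837758]), 'moment': array([-0.04897947,  0.00775358, -0.02582146]), 'opening': 0.9991399016625466}
```

View pics/side0.png

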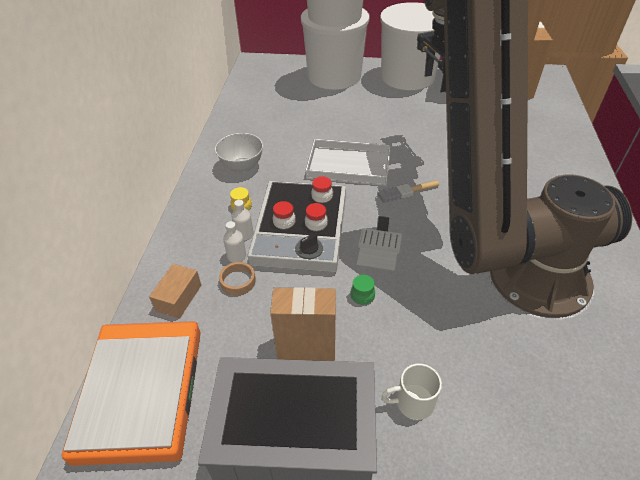

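View pics/top0.png

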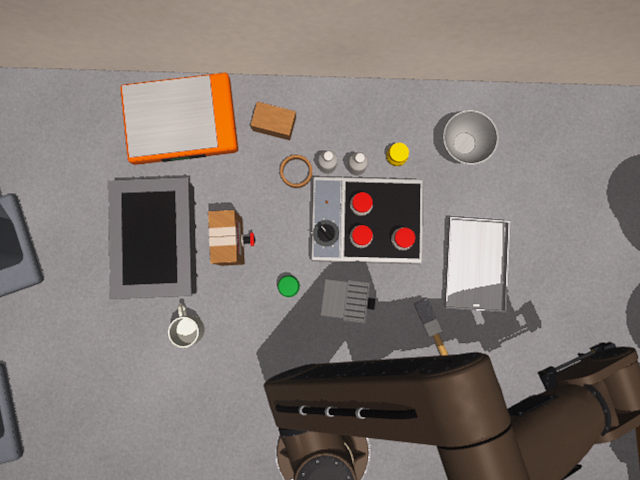

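```bash
cat > h.py <<'E'
from cell import env
import cv2, numpy as np
def bp(cam,u,v,z):
    i=env.camera_info(cam);K=i["camera_matrix"];R=i["R"];t=i["t"]
    d=R.T@np.linalg.solve(K,[u,v,1.]);c=-R.T@t
    return c+d*(z-c[2])/d[2]
def proj(cam,X):
    i=env.camera_info(cam);p=i["camera_matrix"]@(i["R"]@np.array(X,float)+i["t"]);return p[:2]/p[2]
def crop(src,out,x0,y0,x1,y1,k):
    im=cv2.imread(src) if isinstance(src,str) else src
    c=cv2.resize(im[y0:y1,x0:x1],None,fx=k,fy=k,interpolation=cv2.INTER_CUBIC)
    for x in range((x0//10+1)*10,x1,10):
        cv2.putText(c,str(x),(int((x-x0+.5)*k)-8,8),0,.3,(255,0,255),1); cv2.line(c,(int((x-x0+.5)*k),10),(int((x-x0+.5)*k),14),(255,0,255),1)
    for y in range((y0//10+1)*10,y1,10):
        cv2.putText(c,str(y),(0,int((y-y0+.5)*k)+3),0,.3,(255,0,255),1); cv2.line(c,(20,int((y-y0+.5)*k)),(24,int((y-y0+.5)*k)),(255,0,255),1)
    cv2.imwrite(out,c)
def snap(cam,out,*a):
    im=env.read_camera(cam)[:,:,::-1].copy()
    cv2.imwrite(out.replace('.png','_f.png'),im)
    if a: crop(im,out,*a)
E
python3 - <<'E'
from h import *
crop("pics/top0.png","pics/c1.png",300,170,430,270,6)
crop("pics/top0.png","pics/c2.png",100,165,270,305,4)
crop("pics/top0.png","pics/c3.png",310,260,400,335,8)
crop("pics/side0.png","pics/c4.png",245,165,405,285,5)
crop("pics/top0.png","pics/c5.png",435,205,520,320,5)
E
```

```text
(no output)
```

View pics/c1.png

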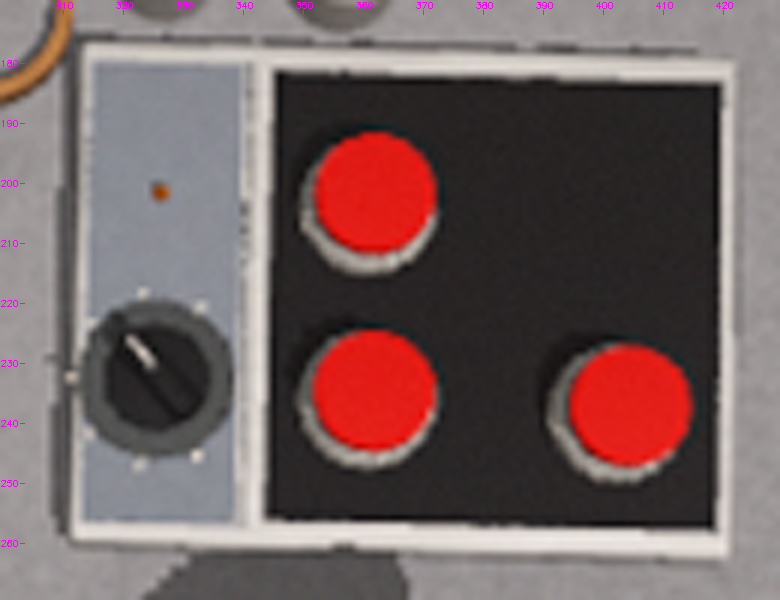

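View pics/c2.png

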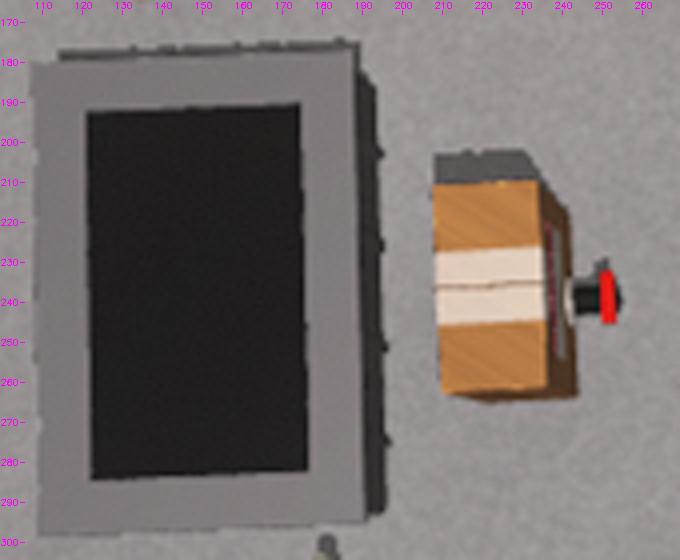

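View pics/c3.png

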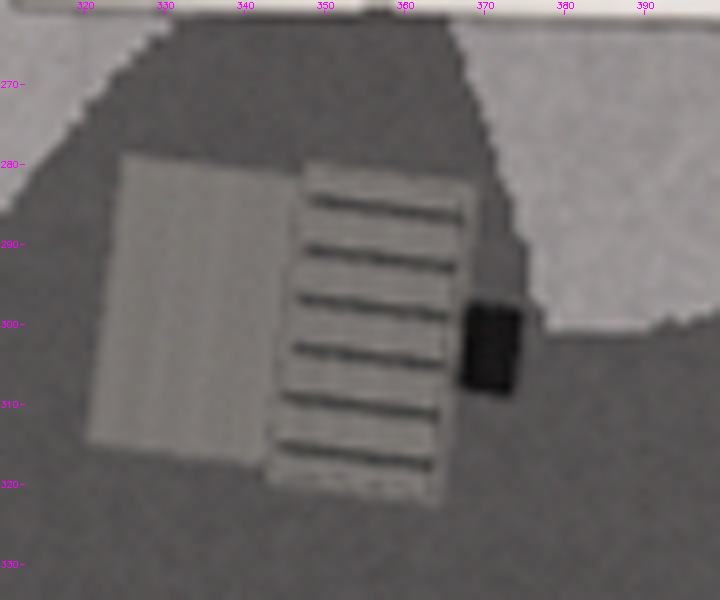

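View pics/c4.png

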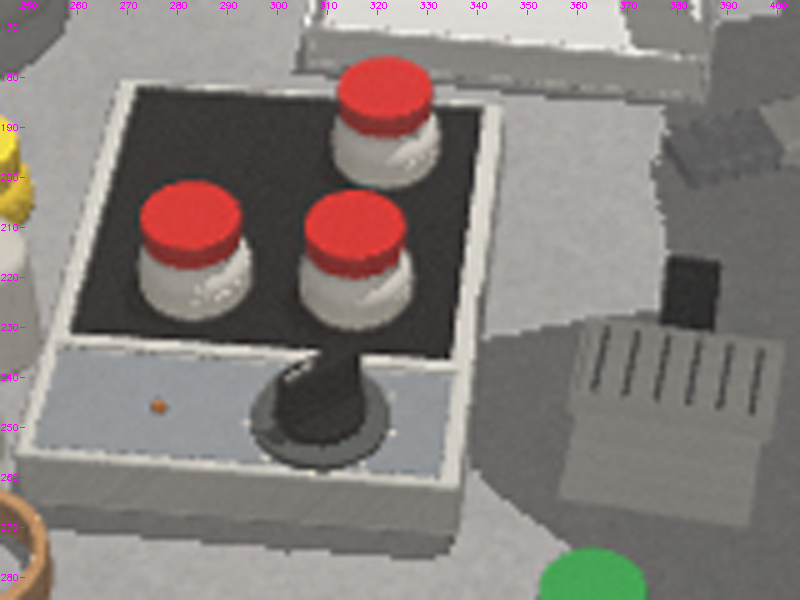

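View pics/c5.png

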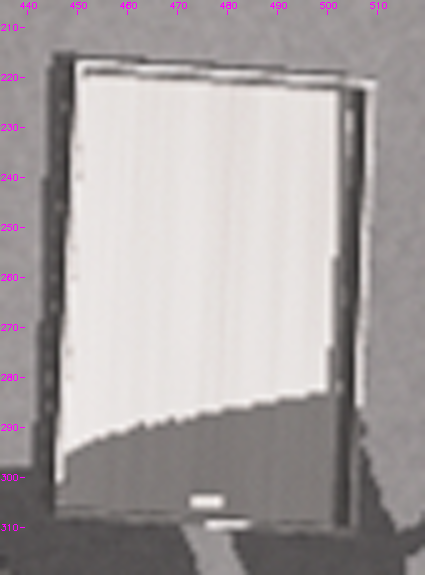

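Run:
```python
from h import *
np.set_printoptions(precision=1,suppress=True)
P=lambda n,u,v,z:print(n,bp("top",u,v,z))
for n,u,v in (("j1",361.5,201.5),("j2",361.5,234.5),("j3",404,237.5)):P(n,u,v,102)
P("knobdisc",326,232.5,58);P("knobtop",325.5,232.5,94)
P("mark a",320.5,225.5,94);P("mark b",325,230.5,94)
for n,u,v in (("w1",311.5,177.5),("w2",421.5,180),("w3",420,261.5),("w4",309.5,259.5)):P(n,u,v,50)
for n,u,v in (("r1",447.5,215.5),("r2",509.5,220.5),("r3",504.5,311),("r4",444,308)):P(n,u,v,34)
print("carton top")
for n,u,v in (("",208,210.5),("",233.5,210),("",236,261.5),("",210,262.5)):P(n,u,v,180)
print("carton bot front");P("",242,217,0);P("",243.5,264,0);P("tapend",253.5,238,30)
print("crate");
for n,u,v in (("",108,181.5),("",189.5,176),("",191.5,295),("",109,298.5)):P(n,u,v,110)
print("tray tongue");P("",324.5,278.5,3);P("",320,315,3);P("",342.5,317.5,3);P("",346.5,281.5,3);P("",348,279.5,16);P("",342.5,320.5,16);P("",369.5,282.5,16);P("",365,322.5,16);P("tabtop",371.2,302.7,55)
print("side");print(bp("side",188+0,0,0)*0, bp("side",322,183,102),bp("side",283,209,102),bp("side",316,211,102))
```

```text
j1 [672.8 -82.  102. ]
j2 [585.5 -83.8 102. ]
j3 [ 580.7 -195.6  102. ]
knobdisc [592.2   8.4  58. ]
knobtop [588.9  10.6  94. ]
mark a [607.1  24.2  94. ]
mark b [594.2  12.   94. ]
w1 [742.5  51.7  50. ]
w2 [ 744.2 -249.    50. ]
w3 [ 521.3 -247.9   50. ]
w4 [518.5  50.9  50. ]
r1 [ 650.6 -324.8   34. ]
r2 [ 641.6 -495.6   34. ]
r3 [ 393.9 -482.5   34. ]
r4 [ 397.6 -317.8   34. ]
carton top
 [628. 307. 180.]
 [631.  243.5 180. ]
 [502.7 232.5 180. ]
 [498.5 296.8 180. ]
carton bot front
 [634.5 243.    0. ]
 [503.3 234.1   0. ]
tapend [574.2 205.9  30. ]
crate
 [705.7 583.8 110. ]
 [726.3 371.5 110. ]
 [415.7 352.9 110. ]
 [401.  564.9 110. ]
tray tongue
 [469.1   8.    3. ]
 [368.3  17.8   3. ]
 [363.1 -44.5   3. ]
 [462.5 -53.2   3. ]
 [468.  -56.4  16. ]
 [355.6 -43.9  16. ]
 [ 461.3 -115.8   16. ]
 [ 351.8 -105.7   16. ]
tabtop [ 407.1 -117.6   55. ]
side
[ 0. -0.  0.] [ 577.6 -193.   102. ] [667.9 -78.1 102. ] [580.6 -79.1 102. ]
```

Emit:
jog_arm --series '[{"dx": 0.022,"dy": 0.04,"rz": 2},{"dx": 0.022,"dy": 0.04,"rz": 2},{"dx": 0.022,"dy": 0.04,"rz": 2},{"dx": 0.022,"dy": 0.04,"rz": 2},{"dx": 0.022,"dy": 0.04,"rz": 2},{"dx": 0.022,"dy": 0.04,"rz": 2},{"dx": 0.022,"dy": 0.04,"rz": 2},{"dx": 0.022,"dy": 0.04,"rz": 2.3},{"dx": 0.022,"dy": 0.04},{"dx": 0.022,"dy": 0.04},{"dx": 0.022,"dy": 0.04},{"dx": 0.022,"dy": 0.04}]'

```text
$.series[0]: bad value
```

Emit:
jog_arm --series '[{"dx": 0.022,"dy": 0.04,"dz": 0.0,"rx": 0.0,"ry": 0.0,"rz": 2.0,"gripper": 1.0}]'

```text
t: 0.2
eef_pos: [291.8, -525.4, 224.7]
tcp_rot: [-1.571, -0.0, -1.09]
ft_force: [0.9, 0.8, 0.5]
opening: 1.001
```

Emit:
jog_arm --series '[{"dx": 0.022,"dy": 0.04,"rz": 2.0,"gripper": 1.0},{"dx": 0.022,"dy": 0.04,"rz": 2.0,"gripper": 1.0}]'

```text
$.series[0]: bad value
```

Emit:
jog_arm --series '[{"dx": 0.022,"dy": 0.04,"dz": 0,"rx": 0,"ry": 0,"rz": 2,"gripper": 1},{"dx": 0.022,"dy": 0.04,"dz": 0,"rx": 0,"ry": 0,"rz": 2,"gripper": 1}]'

```text
t: 0.4
eef_pos: [337.4, -441.7, 225.2]
tcp_rot: [-1.571, 0.001, -1.017]
ft_force: [0.1, -0.8, 0.3]
opening: 0.996
```

Emit:
jog_arm --series '[{"dx": 0.023,"dy": 0.041,"dz": 0,"rx": 0,"ry": 0,"rz": 2,"gripper": 1},{"dx": 0.023,"dy": 0.041,"dz": 0,"rx": 0,"ry": 0,"rz": 2,"gripper": 1},{"dx": 0.023,"dy": 0.041,"dz": 0,"rx": 0,"ry": 0,"rz": 2,"gripper": 1},{"dx": 0.023,"dy": 0.041,"dz": 0,"rx": 0,"ry": 0,"rz": 2,"gripper": 1},{"dx": 0.023,"dy": 0.041,"dz": 0,"rx": 0,"ry": 0,"rz": 2,"gripper": 1},{"dx": 0.023,"dy": 0.041,"dz": 0,"rx": 0,"ry": 0,"rz": 0,"gripper": 1},{"dx": 0.023,"dy": 0.041,"dz": 0,"rx": 0,"ry": 0,"rz": 0,"gripper": 1},{"dx": 0.023,"dy": 0.041,"dz": 0,"rx": 0,"ry": 0,"rz": 0,"gripper": 1},{"dx": 0.023,"dy": 0.041,"dz": -0.02,"rx": 0,"ry": 0,"rz": 0,"gripper": 0.7},{"dx": 0.023,"dy": 0.041,"dz": -0.02,"rx": 0,"ry": 0,"rz": 0,"gripper": 0.7},{"dx": 0.023,"dy": 0.041,"dz": -0.02,"rx": 0,"ry": 0,"rz": 0,"gripper": 0.7},{"dx": 0,"dy": 0,"dz": 0,"rx": 0,"ry": 0,"rz": 0,"gripper": 0.7}]'

```text
t: 1.6
eef_pos: [589.3, 9.5, 164.0]
tcp_rot: [-1.573, 0.003, -0.839]
ft_force: [-1.0, -0.2, -0.0]
opening: 0.734
```

Emit:
jog_arm --series '[{"dx": 0.001,"dy": 0,"dz": -0.03,"rx": 0,"ry": 0,"rz": 0,"gripper": 0.7},{"dx": 0,"dy": 0,"dz": -0.03,"rx": 0,"ry": 0,"rz": 0,"gripper": 0.7},{"dx": 0,"dy": 0,"dz": -0.024,"rx": 0,"ry": 0,"rz": 0,"gripper": 0.7},{"dx": 0,"dy": 0,"dz": 0,"rx": 0,"ry": 0,"rz": 0,"gripper": 0.7}]'

```text
t: 2.0
eef_pos: [588.1, 5.0, 80.3]
tcp_rot: [-1.574, 0.004, -0.843]
ft_force: [-0.9, -0.3, -0.3]
opening: 0.699
```

Run:
```python
from h import *
snap("side","pics/k1.png",250,130,400,280,5)
snap("top","pics/k1t.png",280,150,440,290,5)
```

```text
(no output)
```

View pics/k1.png

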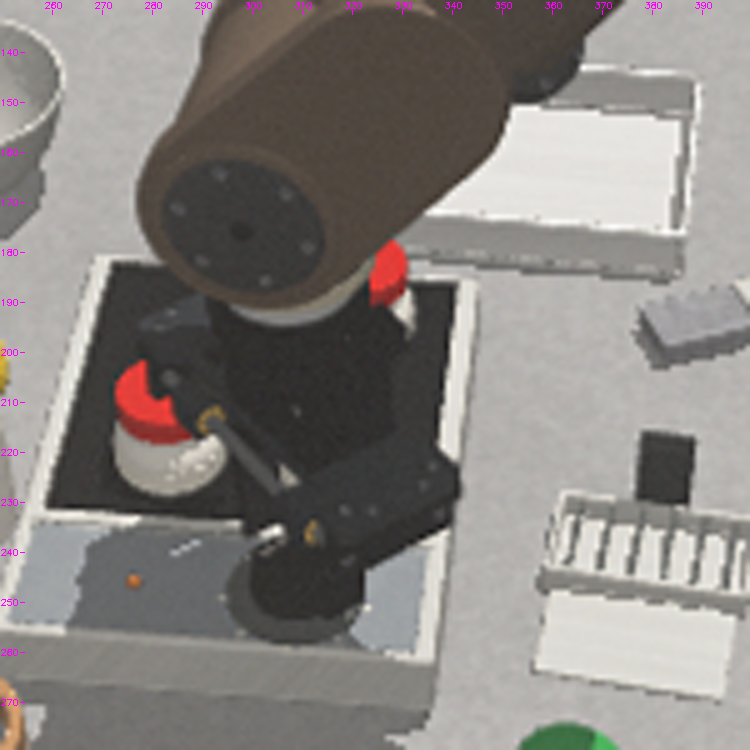

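Run:
```python
from h import *
s=env.state(); print(s['eef_pos'],s['tcp_rot'],s['ft_force'],s['moment'],s['opening'])
```

```text
[589.7761836    4.87570599  83.39100064] [-1.57112298e+00  1.67818813e-04 -8.43080616e-01] [ 0.24941131 -1.11501081 -0.5422904 ] [-0.02119485  0.00938827  0.01724169] 0.6973001900656074
```

View pics/k1t.png

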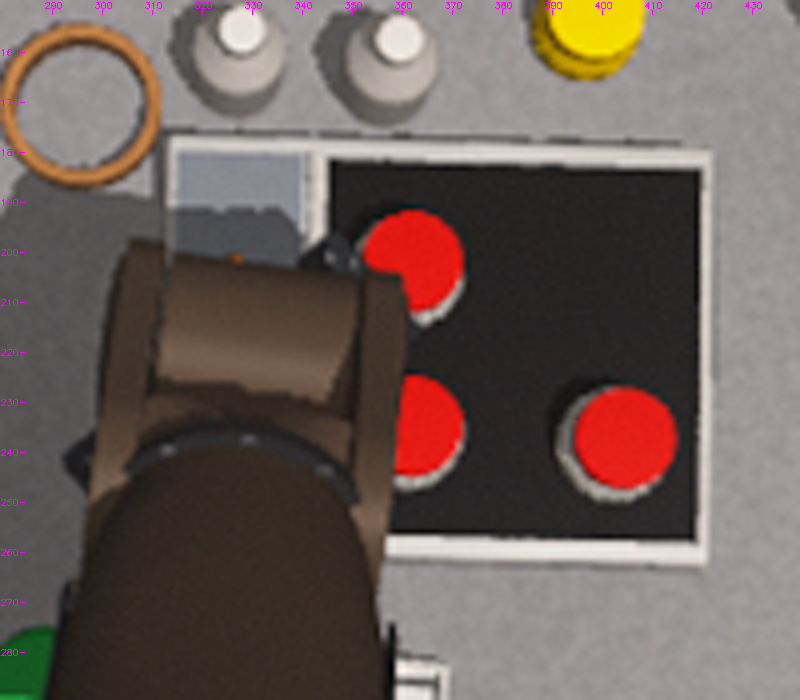

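Emit:
jog_arm --series '[{"dx": 0,"dy": 0.001,"dz": -0.003,"rx": 0,"ry": 0,"rz": 0,"gripper": 0.7},{"dx": 0,"dy": 0,"dz": 0,"rx": 0,"ry": 0,"rz": 0,"gripper": 0},{"dx": 0,"dy": 0,"dz": 0,"rx": 0,"ry": 0,"rz": 0,"gripper": 0},{"dx": 0,"dy": 0,"dz": 0,"rx": 0,"ry": 0,"rz": 0,"gripper": 0},{"dx": 0,"dy": 0,"dz": 0,"rx": 0,"ry": 0,"rz": 0,"gripper": 0},{"dx": 0,"dy": 0,"dz": 0,"rx": 0,"ry": 0,"rz": 0,"gripper": 0},{"dx": 0,"dy": 0,"dz": 0,"rx": 0,"ry": 0,"rz": 0,"gripper": 0},{"dx": 0,"dy": 0,"dz": 0,"rx": 0,"ry": 0,"rz": 0,"gripper": 0}]'

```text
t: 2.9
eef_pos: [589.7, 6.3, 79.9]
tcp_rot: [-1.571, -0.0, -0.843]
ft_force: [-0.4, 0.1, -1.5]
opening: 0.165
```

Emit:
jog_arm --series '[{"dx": 0,"dy": 0,"dz": 0,"rx": 0,"ry": 0,"rz": 5,"gripper": 0},{"dx": 0,"dy": 0,"dz": 0,"rx": 0,"ry": 0,"rz": 5,"gripper": 0},{"dx": 0,"dy": 0,"dz": 0,"rx": 0,"ry": 0,"rz": 5,"gripper": 0},{"dx": 0,"dy": 0,"dz": 0,"rx": 0,"ry": 0,"rz": 5,"gripper": 0},{"dx": 0,"dy": 0,"dz": 0,"rx": 0,"ry": 0,"rz": 5,"gripper": 0},{"dx": 0,"dy": 0,"dz": 0,"rx": 0,"ry": 0,"rz": 5,"gripper": 0},{"dx": 0,"dy": 0,"dz": 0,"rx": 0,"ry": 0,"rz": 5,"gripper": 0},{"dx": 0,"dy": 0,"dz": 0,"rx": 0,"ry": 0,"rz": 5,"gripper": 0},{"dx": 0,"dy": 0,"dz": 0,"rx": 0,"ry": 0,"rz": 5,"gripper": 0},{"dx": 0,"dy": 0,"dz": 0,"rx": 0,"ry": 0,"rz": 5,"gripper": 0},{"dx": 0,"dy": 0,"dz": 0,"rx": 0,"ry": 0,"rz": 5,"gripper": 0},{"dx": 0,"dy": 0,"dz": 0,"rx": 0,"ry": 0,"rz": 5,"gripper": 0}]'

```text
t: 4.1
eef_pos: [591.2, 5.8, 80.1]
tcp_rot: [-1.572, -0.003, 0.208]
ft_force: [6.3, -1.9, -2.8]
opening: 0.145
```

Emit:
jog_arm --series '[{"dx": 0,"dy": 0,"dz": 0,"rx": 0,"ry": 0,"rz": 6,"gripper": 0},{"dx": 0,"dy": 0,"dz": 0,"rx": 0,"ry": 0,"rz": 6,"gripper": 0},{"dx": 0,"dy": 0,"dz": 0,"rx": 0,"ry": 0,"rz": 6,"gripper": 0},{"dx": 0,"dy": 0,"dz": 0,"rx": 0,"ry": 0,"rz": 6,"gripper": 0},{"dx": 0,"dy": 0,"dz": 0,"rx": 0,"ry": 0,"rz": 6,"gripper": 0},{"dx": 0,"dy": 0,"dz": 0,"rx": 0,"ry": 0,"rz": 6,"gripper": 0},{"dx": 0,"dy": 0,"dz": 0,"rx": 0,"ry": 0,"rz": 6,"gripper": 0},{"dx": 0,"dy": 0,"dz": 0,"rx": 0,"ry": 0,"rz": 6,"gripper": 0},{"dx": 0,"dy": 0,"dz": 0,"rx": 0,"ry": 0,"rz": 6,"gripper": 0},{"dx": 0,"dy": 0,"dz": 0,"rx": 0,"ry": 0,"rz": 6,"gripper": 0},{"dx": 0,"dy": 0,"dz": 0,"rx": 0,"ry": 0,"rz": 6,"gripper": 0},{"dx": 0,"dy": 0,"dz": 0,"rx": 0,"ry": 0,"rz": 6,"gripper": 0}]'

```text
t: 5.3
eef_pos: [592.2, 6.9, 80.2]
tcp_rot: [-1.577, -0.001, 1.465]
ft_force: [12.1, 7.5, -6.7]
opening: 0.147
```

Run:
```python
from h import *
s=env.state(); print(s['eef_pos'],s['tcp_rot'],s['ft_force'],s['moment'],s['opening'],s['joints'],s['tau'])
```

```text
[592.22821478   6.91136784  80.20304644] [-1.57657349e+00 -1.45615515e-03  1.46481782e+00] [12.07328599  7.5358042  -6.65347923] [ 1.45630564 -2.31820565 -0.08779796] 0.1472688270464223 [-0.10045964  0.62176741  1.78000353  0.00212611  0.73403772 -1.56684772] [ -4.21479955 -64.53232527 -13.25394183  -1.60506863   2.96205506
   1.66859586]
```

Emit:
jog_arm --series '[{"dx": 0.001,"dy": 0.001,"dz": 0,"rx": 0,"ry": 0,"rz": 4,"gripper": 0},{"dx": 0,"dy": 0,"dz": 0,"rx": 0,"ry": 0,"rz": 4,"gripper": 0},{"dx": 0,"dy": 0,"dz": 0,"rx": 0,"ry": 0,"rz": 4,"gripper": 0},{"dx": 0,"dy": 0,"dz": 0,"rx": 0,"ry": 0,"rz": 4,"gripper": 0},{"dx": 0,"dy": 0,"dz": 0,"rx": 0,"ry": 0,"rz": 4,"gripper": 0},{"dx": 0,"dy": 0,"dz": 0,"rx": 0,"ry": 0,"rz": 4,"gripper": 0}]'

```text
t: 5.9
eef_pos: [590.7, 7.2, 80.1]
tcp_rot: [-1.571, -0.001, 1.88]
ft_force: [3.9, -0.2, -1.7]
opening: 0.204
```

Run:
```python
from h import *
s=env.state(); print(s['eef_pos'],s['tcp_rot'],s['ft_force'],s['moment'],s['opening'],s['joints'][5])
```

```text
[590.70228435   7.16407613  80.0937331 ] [-1.57094805e+00 -6.49473972e-04  1.88027873e+00] [ 3.9396114  -0.2258403  -1.73824224] [-0.11869323 -0.91855705 -1.10174987] 0.20382062743751755 -1.980948415237947
```

Emit:
jog_arm --series '[{"dx": 0,"dy": 0,"dz": 0,"rx": 0,"ry": 0,"rz": 1,"gripper": 0},{"dx": 0,"dy": 0,"dz": 0,"rx": 0,"ry": 0,"rz": -2,"gripper": 0.5},{"dx": 0,"dy": 0,"dz": 0,"rx": 0,"ry": 0,"rz": 0,"gripper": 0.5},{"dx": 0,"dy": 0,"dz": 0.04,"rx": 0,"ry": 0,"rz": 0,"gripper": 0.5},{"dx": 0,"dy": 0,"dz": 0.05,"rx": 0,"ry": 0,"rz": 0,"gripper": 0.5},{"dx": -0.04,"dy": 0.02,"dz": 0.03,"rx": 0,"ry": 0,"rz": 0,"gripper": 0.5},{"dx": -0.04,"dy": 0.02,"dz": 0,"rx": 0,"ry": 0,"rz": 0,"gripper": 0.8},{"dx": -0.04,"dy": 0.02,"dz": 0,"rx": 0,"ry": 0,"rz": 0,"gripper": 0.8}]'

```text
t: 6.7
eef_pos: [472.3, 66.3, 198.5]
tcp_rot: [-1.572, 0.0, 1.863]
ft_force: [0.5, 0.6, 1.1]
opening: 0.613
```

Run:
```python
from h import *
snap("top","pics/k2t.png",280,150,440,290,5)
```

```text
(no output)
```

View pics/k2t.png

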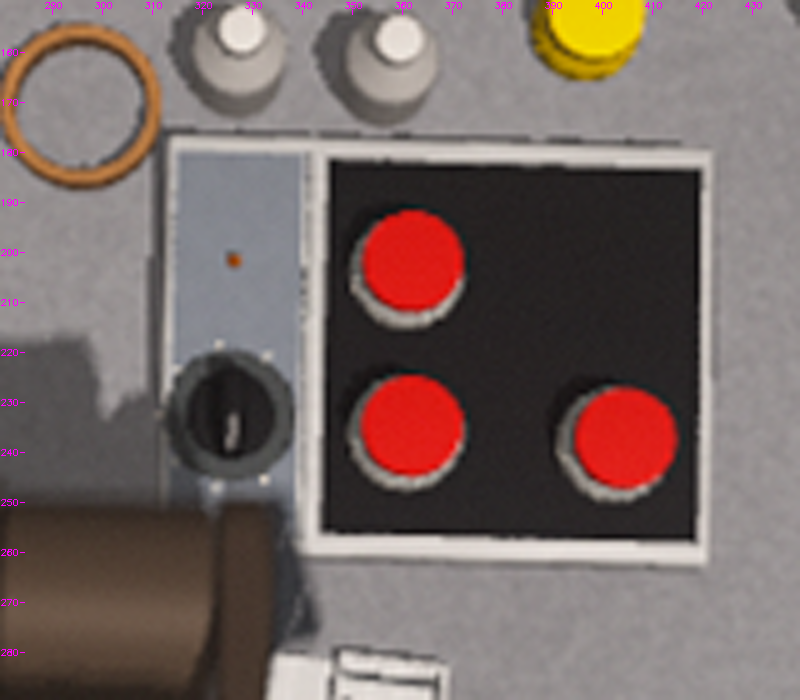

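Run:
```python
from h import *
crop("pics/k2t_f.png","pics/k2z.png",305,212,347,254,16)
```

```text
(no output)
```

View pics/k2z.png

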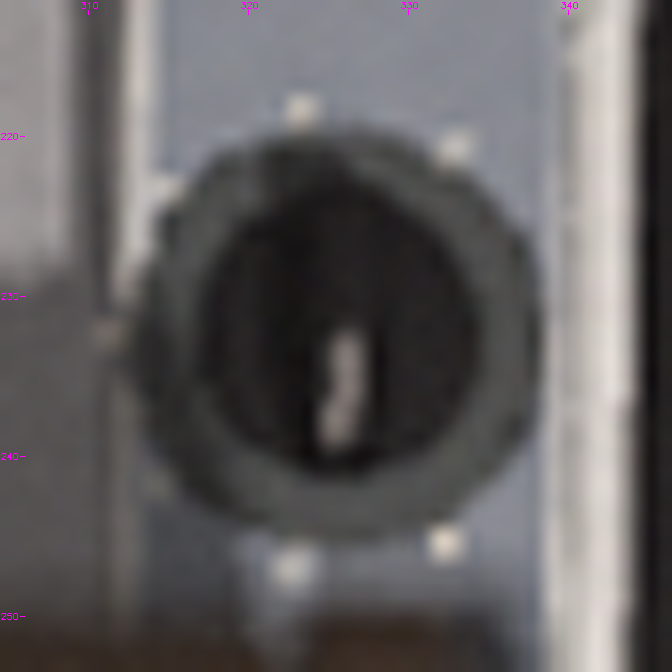

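Emit:
jog_arm --series '[{"dx": 0.04,"dy": -0.02,"dz": 0,"rx": 0,"ry": 0,"rz": -7,"gripper": 0.5},{"dx": 0.04,"dy": -0.02,"dz": 0,"rx": 0,"ry": 0,"rz": -7,"gripper": 0.5},{"dx": 0.039,"dy": -0.0185,"dz": 0,"rx": 0,"ry": 0,"rz": -5,"gripper": 0.5},{"dx": 0,"dy": 0,"dz": -0.04,"rx": 0,"ry": 0,"rz": 0,"gripper": 0.5},{"dx": 0,"dy": 0,"dz": -0.04,"rx": 0,"ry": 0,"rz": 0,"gripper": 0.5},{"dx": 0,"dy": 0,"dz": -0.038,"rx": 0,"ry": 0,"rz": 0,"gripper": 0.5},{"dx": 0,"dy": 0,"dz": 0,"rx": 0,"ry": 0,"rz": 0,"gripper": 0},{"dx": 0,"dy": 0,"dz": 0,"rx": 0,"ry": 0,"rz": 0,"gripper": 0},{"dx": 0,"dy": 0,"dz": 0,"rx": 0,"ry": 0,"rz": 0,"gripper": 0},{"dx": 0,"dy": 0,"dz": 0,"rx": 0,"ry": 0,"rz": 0,"gripper": 0},{"dx": 0,"dy": 0,"dz": 0,"rx": 0,"ry": 0,"rz": 0,"gripper": 0},{"dx": 0,"dy": 0,"dz": 0,"rx": 0,"ry": 0,"rz": 0,"gripper": 0}]'

```text
t: 7.95
eef_pos: [593.1, 7.2, 81.1]
tcp_rot: [-1.573, 0.0, 1.531]
ft_force: [-1.5, -2.9, 8.0]
opening: 0.143
```

```bash
cat > st.py <<'E'
from h import *
np.set_printoptions(precision=3,suppress=True)
s=env.state(); print(s['t'],s['eef_pos'],np.degrees(s['tcp_rot']),s['ft_force'],s['moment'],s['opening'],s['joints'])
E
python3 st.py
```

```text
7.95 [593.105   7.175  81.131] [-90.123   0.015  87.728] [-1.523 -2.936  7.959] [-0.253  0.159  0.012] 0.1430834624080406 [-0.099  0.622  1.775 -0.     0.742 -1.63 ]
```

Gripped, opening 13.6 mm, bar at ~177°. Now twist gently further and watch the moment.

Emit:
jog_arm --series '[{"dx": 0,"dy": 0,"dz": 0,"rx": 0,"ry": 0,"rz": 4,"gripper": 0},{"dx": 0,"dy": 0,"dz": 0,"rx": 0,"ry": 0,"rz": 0,"gripper": 0}]'

```text
t: 8.15
eef_pos: [593.1, 7.2, 81.1]
tcp_rot: [-1.573, -0.0, 1.602]
ft_force: [-1.4, -2.7, 7.3]
opening: 0.149
```

```bash
python3 st.py
```

```text
8.15 [593.081   7.234  81.118] [-90.117  -0.006  91.767] [-1.35  -2.674  7.275] [-0.146  0.121 -0.675] 0.14890522791524424 [-0.099  0.622  1.775  0.001  0.742 -1.701]
```

Emit:
jog_arm --series '[{"dx": 0,"dy": 0,"dz": 0,"rx": 0,"ry": 0,"rz": 4,"gripper": 0},{"dx": 0,"dy": 0,"dz": 0,"rx": 0,"ry": 0,"rz": 0,"gripper": 0}]'

```text
t: 8.35
eef_pos: [593.4, 7.3, 81.1]
tcp_rot: [-1.574, -0.0, 1.671]
ft_force: [-0.9, -1.3, 6.2]
opening: 0.156
```

```bash
python3 st.py
```

```text
8.35 [593.388   7.258  81.116] [-90.16   -0.006  95.73 ] [-0.889 -1.335  6.164] [-0.12  -0.118 -0.876] 0.15626064059406555 [-0.099  0.623  1.774  0.001  0.742 -1.771]
```

Emit:
jog_arm --series '[{"dx": 0,"dy": 0,"dz": 0,"rx": 0,"ry": 0,"rz": 0,"gripper": 0.5},{"dx": 0,"dy": 0,"dz": 0,"rx": 0,"ry": 0,"rz": 0,"gripper": 0.5},{"dx": 0,"dy": 0,"dz": 0.04,"rx": 0,"ry": 0,"rz": 0,"gripper": 0.5},{"dx": 0,"dy": 0,"dz": 0.045,"rx": 0,"ry": 0,"rz": 0,"gripper": 0.5},{"dx": 0,"dy": -0.03,"dz": 0,"rx": 0,"ry": 0,"rz": -3,"gripper": 1},{"dx": 0,"dy": -0.045,"dz": 0,"rx": 0,"ry": 0,"rz": -3,"gripper": 1},{"dx": 0,"dy": -0.045,"dz": 0,"rx": 0,"ry": 0,"rz": 0,"gripper": 1},{"dx": 0,"dy": -0.045,"dz": 0,"rx": 0,"ry": 0,"rz": 0,"gripper": 1},{"dx": -0.012,"dy": -0.036,"dz": 0,"rx": 0,"ry": 0,"rz": 0,"gripper": 1},{"dx": 0,"dy": 0,"dz": 0,"rx": 0,"ry": 0,"rz": 0,"gripper": 1}]'

```text
t: 9.35
eef_pos: [579.5, -197.5, 164.6]
tcp_rot: [-1.571, 0.0, 1.562]
ft_force: [0.7, 1.2, 0.0]
opening: 0.943
```

```bash
python3 st.py
python3 - <<'E'
from h import *
snap("top","pics/k3t.png",280,150,440,290,5)
snap("side","pics/k3s.png",230,100,430,300,4)
E
```

```text
9.35 [ 579.503 -197.49   164.62 ] [-89.987   0.022  89.496] [0.655 1.178 0.039] [ 0.145 -0.201 -0.015] 0.942937139546064 [-0.436  0.538  1.658 -0.001  0.946 -1.998]
```

View pics/k3t.png

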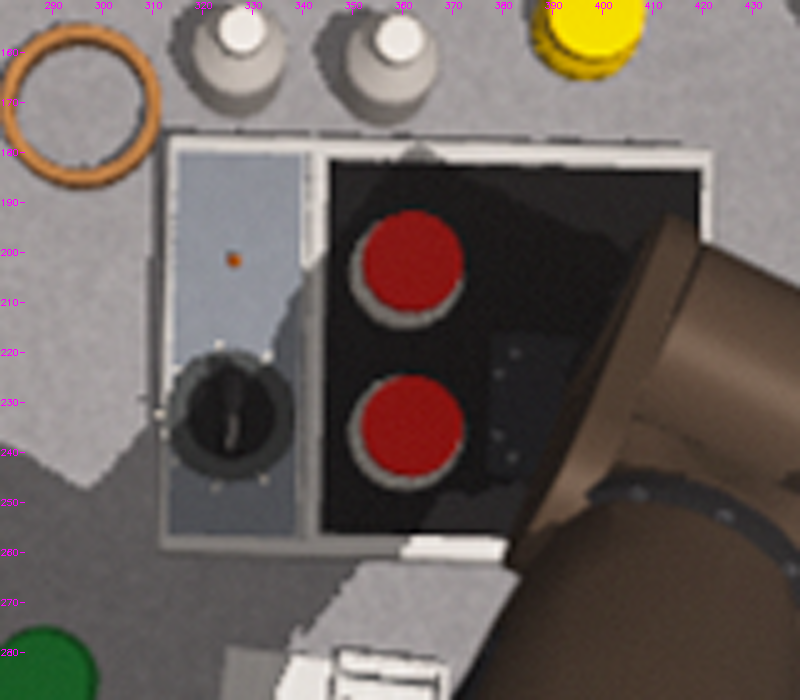

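View pics/k3s.png

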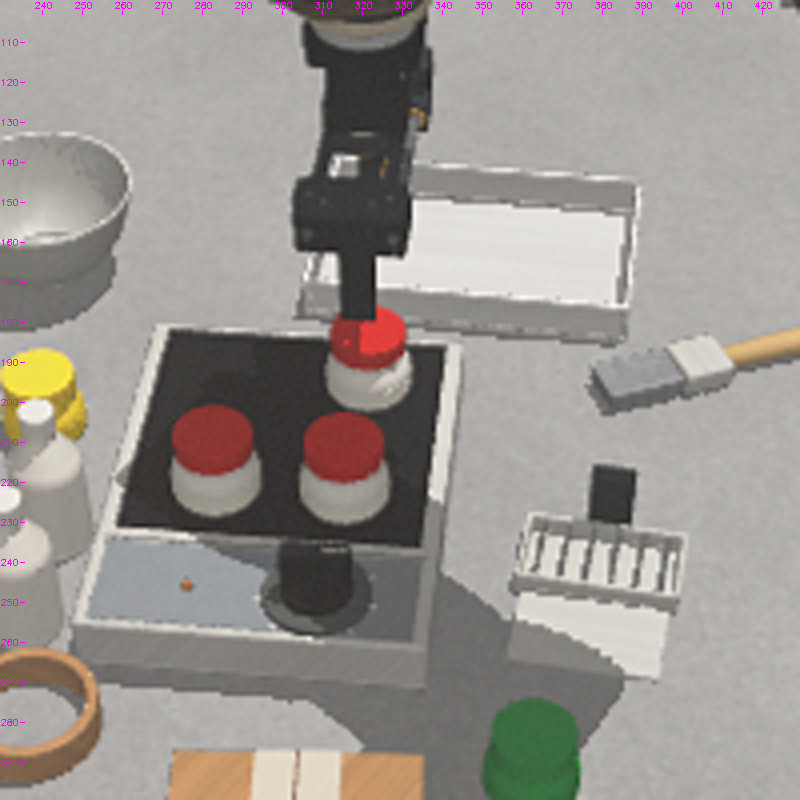

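Emit:
jog_arm --series '[{"dx": 0,"dy": 0.003,"dz": -0.03,"rx": 0,"ry": 0,"rz": 0,"gripper": 1},{"dx": 0,"dy": 0,"dz": -0.03,"rx": 0,"ry": 0,"rz": 0,"gripper": 1},{"dx": 0,"dy": 0,"dz": -0.025,"rx": 0,"ry": 0,"rz": 0,"gripper": 1},{"dx": 0,"dy": 0,"dz": -0.01,"rx": 0,"ry": 0,"rz": 0,"gripper": 1},{"dx": 0,"dy": 0,"dz": 0,"rx": 0,"ry": 0,"rz": 0,"gripper": 0.4},{"dx": 0,"dy": 0,"dz": 0,"rx": 0,"ry": 0,"rz": 0,"gripper": 0.4},{"dx": 0,"dy": 0,"dz": 0,"rx": 0,"ry": 0,"rz": 0,"gripper": 0.4},{"dx": 0,"dy": 0,"dz": 0,"rx": 0,"ry": 0,"rz": 0,"gripper": 0.4},{"dx": 0,"dy": 0,"dz": 0,"rx": 0,"ry": 0,"rz": 0,"gripper": 0.4}]'

```text
t: 10.35
eef_pos: [580.9, -190.9, 70.6]
tcp_rot: [-1.572, 0.001, 1.566]
ft_force: [-0.3, -1.4, 1.0]
opening: 0.635
```

```bash
python3 st.py
```

```text
10.35 [ 580.922 -190.913   70.648] [-90.079   0.034  89.712] [-0.285 -1.351  0.991] [-0.011 -0.144 -0.042] 0.6350047455981894 [-0.426  0.657  1.733  0.     0.75  -1.991]
```

Emit:
jog_arm --series '[{"dx": 0,"dy": 0,"dz": 0.03,"rx": 0,"ry": 0,"rz": 0,"gripper": 0.4},{"dx": 0,"dy": 0,"dz": 0.04,"rx": 0,"ry": 0,"rz": 0,"gripper": 0.4},{"dx": -0.01,"dy": -0.015,"dz": 0,"rx": 0,"ry": 0,"rz": 0,"gripper": 0.4},{"dx": -0.02,"dy": -0.033,"dz": 0,"rx": 0,"ry": 0,"rz": 0,"gripper": 0.4},{"dx": -0.02,"dy": -0.033,"dz": 0,"rx": 0,"ry": 0,"rz": 0,"gripper": 0.4},{"dx": -0.02,"dy": -0.033,"dz": 0,"rx": 0,"ry": 0,"rz": -1,"gripper": 0.4},{"dx": -0.02,"dy": -0.033,"dz": 0,"rx": 0,"ry": 0,"rz": -1,"gripper": 0.4},{"dx": -0.02,"dy": -0.033,"dz": 0,"rx": 0,"ry": 0,"rz": 0,"gripper": 0.4},{"dx": -0.025,"dy": -0.031,"dz": 0,"rx": 0,"ry": 0,"rz": 0,"gripper": 0.4},{"dx": 0,"dy": 0,"dz": 0,"rx": 0,"ry": 0,"rz": 0,"gripper": 0.4},{"dx": 0,"dy": 0,"dz": 0,"rx": 0,"ry": 0,"rz": 0,"gripper": 0.4}]'

```text
t: 11.45
eef_pos: [444.6, -402.2, 139.4]
tcp_rot: [-1.57, -0.001, 1.529]
ft_force: [-0.1, 0.3, 0.0]
opening: 0.618
```

```bash
python3 st.py
python3 - <<'E'
from h import *
snap("side","pics/p1.png",230,80,430,280,4)
E
```

```text
11.45 [ 444.579 -402.24   139.367] [-89.976  -0.042  87.587] [-0.126  0.251  0.005] [ 0.153 -0.167 -0.004] 0.6183938156537458 [-0.846  0.552  1.713  0.     0.877 -2.375]
```

View pics/p1.png

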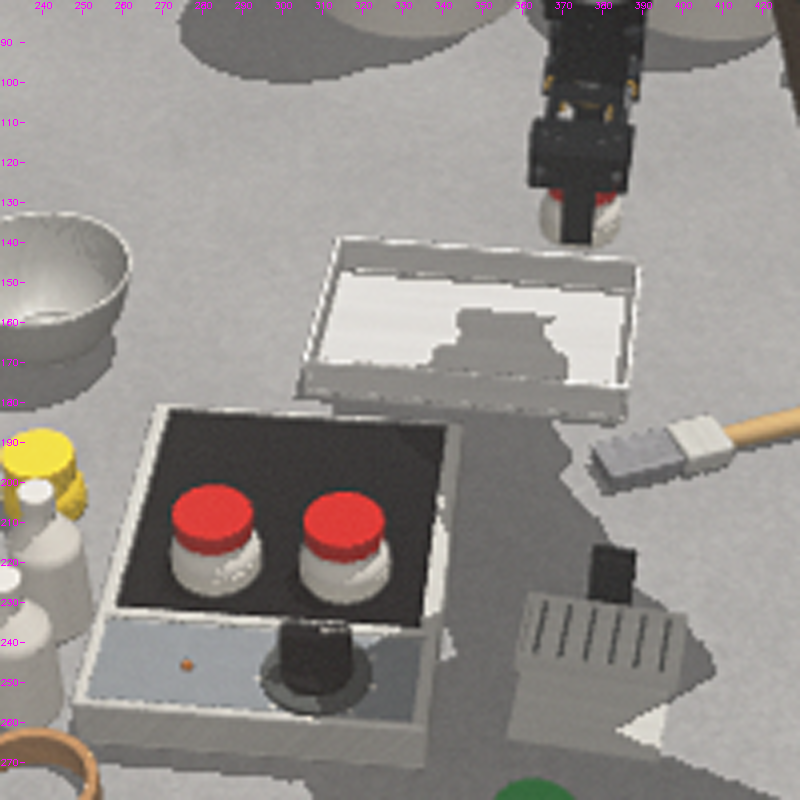

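Emit:
jog_arm --series '[{"dx": 0.001,"dy": 0,"dz": -0.04,"rx": 0,"ry": 0,"rz": 0,"gripper": 0.4},{"dx": 0,"dy": 0,"dz": -0.04,"rx": 0,"ry": 0,"rz": 0,"gripper": 0.4},{"dx": 0,"dy": 0,"dz": -0.024,"rx": 0,"ry": 0,"rz": 0,"gripper": 0.4},{"dx": 0,"dy": 0,"dz": -0.009,"rx": 0,"ry": 0,"rz": 0,"gripper": 0.4},{"dx": 0,"dy": 0,"dz": 0,"rx": 0,"ry": 0,"rz": 0,"gripper": 0.4},{"dx": 0,"dy": 0,"dz": 0,"rx": 0,"ry": 0,"rz": 0,"gripper": 0.85},{"dx": 0,"dy": 0,"dz": 0,"rx": 0,"ry": 0,"rz": 0,"gripper": 0.85},{"dx": 0,"dy": 0,"dz": 0,"rx": 0,"ry": 0,"rz": 0,"gripper": 0.85},{"dx": 0,"dy": 0,"dz": 0.03,"rx": 0,"ry": 0,"rz": 0,"gripper": 0.85},{"dx": 0,"dy": 0,"dz": 0.04,"rx": 0,"ry": 0,"rz": 0,"gripper": 0.9},{"dx": 0,"dy": 0,"dz": 0.05,"rx": 0,"ry": 0,"rz": 0,"gripper": 1}]'

```text
t: 12.6
eef_pos: [446.1, -401.2, 147.6]
tcp_rot: [-1.569, -0.002, 1.531]
ft_force: [1.0, -0.3, 0.4]
opening: 0.935
```

```bash
python3 st.py
python3 - <<'E'
from h import *
snap("side","pics/p2.png",230,80,430,280,4)
E
```

```text
12.6 [ 446.081 -401.213  147.625] [-89.919  -0.087  87.706] [ 1.02  -0.318  0.414] [ 0.119 -0.154  0.043] 0.9347789666324575 [-0.843  0.543  1.704  0.     0.897 -2.373]
```

View pics/p2.png

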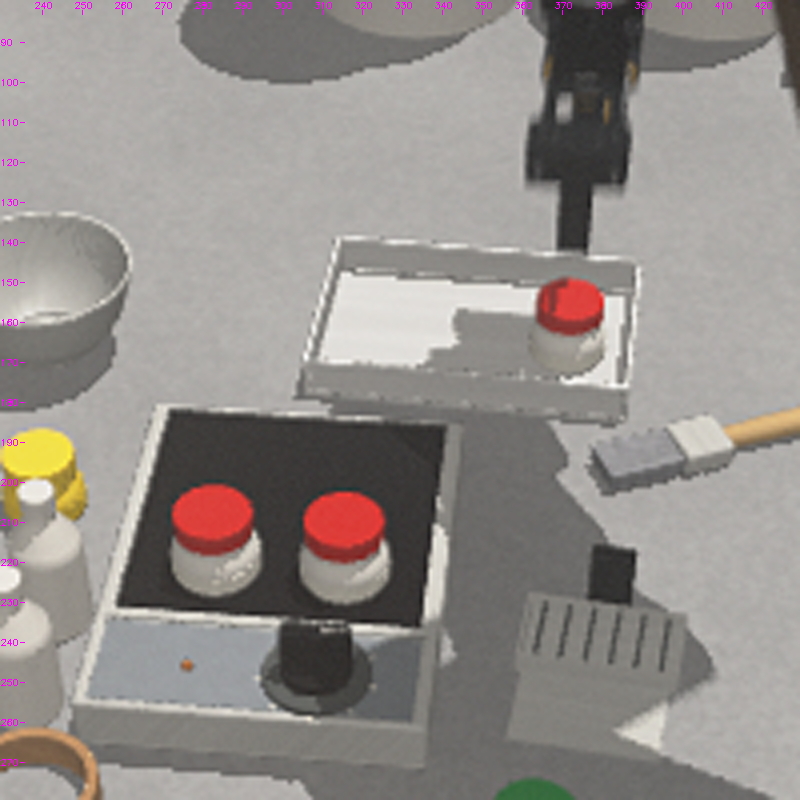

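Emit:
jog_arm --series '[{"dx": 0.017,"dy": 0.04,"dz": 0,"rx": 0,"ry": 0,"rz": 1,"gripper": 1},{"dx": 0.017,"dy": 0.04,"dz": 0,"rx": 0,"ry": 0,"rz": 1,"gripper": 1},{"dx": 0.017,"dy": 0.04,"dz": 0,"rx": 0,"ry": 0,"rz": 0,"gripper": 1},{"dx": 0.017,"dy": 0.04,"dz": 0,"rx": 0,"ry": 0,"rz": 0,"gripper": 1},{"dx": 0.017,"dy": 0.04,"dz": 0,"rx": 0,"ry": 0,"rz": 0,"gripper": 1},{"dx": 0.017,"dy": 0.04,"dz": 0,"rx": 0,"ry": 0,"rz": 0,"gripper": 1},{"dx": 0.017,"dy": 0.04,"dz": 0,"rx": 0,"ry": 0,"rz": 0,"gripper": 1},{"dx": 0.018,"dy": 0.04,"dz": 0,"rx": 0,"ry": 0,"rz": 0,"gripper": 1},{"dx": 0,"dy": 0,"dz": 0,"rx": 0,"ry": 0,"rz": 0,"gripper": 1}]'

```text
t: 13.55
eef_pos: [585.1, -77.6, 147.3]
tcp_rot: [-1.573, -0.0, 1.57]
ft_force: [0.0, -0.0, 0.4]
opening: 0.995
```

```bash
python3 st.py
python3 - <<'E'
from h import *
snap("side","pics/p3.png",230,80,430,280,4)
E
```

```text
13.55 [585.11  -77.598 147.342] [-90.108  -0.012  89.953] [ 0.022 -0.026  0.408] [ 0.115 -0.128 -0.003] 0.9954598884355566 [-0.244  0.53   1.731  0.001  0.879 -1.815]
```

View pics/p3.png

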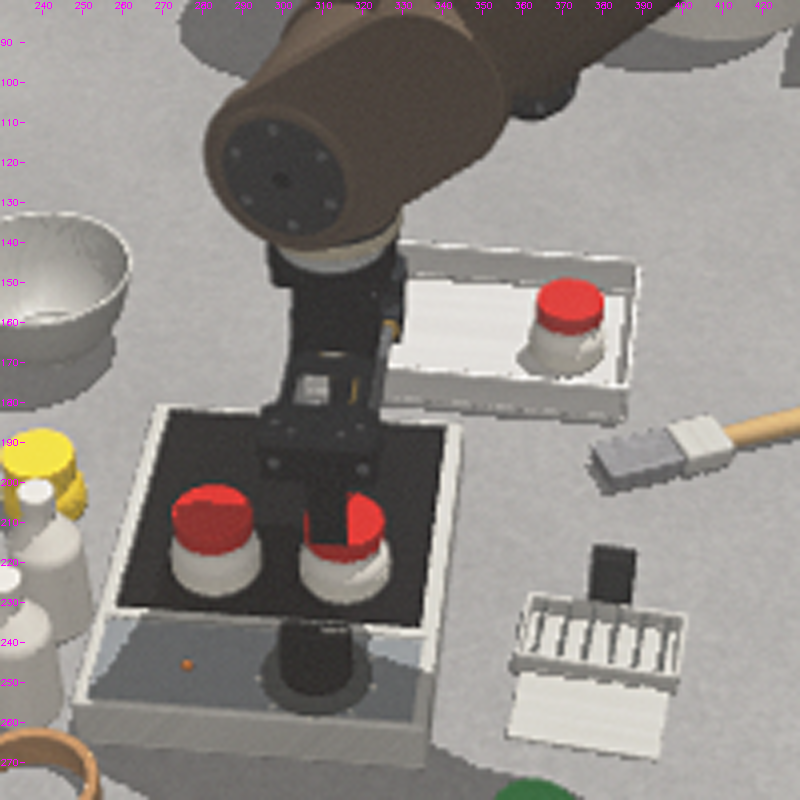

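Emit:
jog_arm --series '[{"dx": -0.001,"dy": -0.003,"dz": -0.03,"rx": 0,"ry": 0,"rz": 0,"gripper": 1},{"dx": 0,"dy": 0,"dz": -0.03,"rx": 0,"ry": 0,"rz": 0,"gripper": 1},{"dx": 0,"dy": 0,"dz": -0.017,"rx": 0,"ry": 0,"rz": 0,"gripper": 1},{"dx": 0,"dy": 0,"dz": 0,"rx": 0,"ry": 0,"rz": 0,"gripper": 1},{"dx": 0,"dy": 0,"dz": 0,"rx": 0,"ry": 0,"rz": 0,"gripper": 0.4},{"dx": 0,"dy": 0,"dz": 0,"rx": 0,"ry": 0,"rz": 0,"gripper": 0.4},{"dx": 0,"dy": 0,"dz": 0,"rx": 0,"ry": 0,"rz": 0,"gripper": 0.4},{"dx": 0,"dy": 0,"dz": 0,"rx": 0,"ry": 0,"rz": 0,"gripper": 0.4},{"dx": 0,"dy": 0,"dz": 0,"rx": 0,"ry": 0,"rz": 0,"gripper": 0.4}]'

```text
t: 14.5
eef_pos: [582.8, -84.7, 70.3]
tcp_rot: [-1.572, 0.0, 1.566]
ft_force: [-0.7, -0.4, 0.7]
opening: 0.635
```

```bash
python3 st.py
```

```text
14.5 [582.785 -84.749  70.318] [-90.05    0.013  89.722] [-0.659 -0.355  0.677] [-0.071 -0.134  0.016] 0.6351267587349464 [-0.257  0.634  1.791 -0.     0.715 -1.822]
```

Emit:
jog_arm --series '[{"dx": 0,"dy": 0,"dz": 0.03,"rx": 0,"ry": 0,"rz": 0,"gripper": 0.4},{"dx": 0,"dy": 0,"dz": 0.04,"rx": 0,"ry": 0,"rz": 0,"gripper": 0.4},{"dx": -0.006,"dy": -0.03,"dz": 0,"rx": 0,"ry": 0,"rz": 0,"gripper": 0.4},{"dx": -0.008,"dy": -0.042,"dz": 0,"rx": 0,"ry": 0,"rz": 0,"gripper": 0.4},{"dx": -0.008,"dy": -0.042,"dz": 0,"rx": 0,"ry": 0,"rz": 0,"gripper": 0.4},{"dx": -0.008,"dy": -0.042,"dz": 0,"rx": 0,"ry": 0,"rz": 0,"gripper": 0.4},{"dx": -0.008,"dy": -0.042,"dz": 0,"rx": 0,"ry": 0,"rz": 0,"gripper": 0.4},{"dx": -0.008,"dy": -0.042,"dz": 0,"rx": 0,"ry": 0,"rz": 0,"gripper": 0.4},{"dx": -0.008,"dy": -0.042,"dz": 0,"rx": 0,"ry": 0,"rz": -1,"gripper": 0.4},{"dx": -0.008,"dy": -0.038,"dz": 0,"rx": 0,"ry": 0,"rz": -1,"gripper": 0.4},{"dx": 0,"dy": 0,"dz": 0,"rx": 0,"ry": 0,"rz": 0,"gripper": 0.4},{"dx": 0,"dy": 0,"dz": 0,"rx": 0,"ry": 0,"rz": 0,"gripper": 0.4}]'

```text
t: 15.7
eef_pos: [520.0, -405.1, 139.4]
tcp_rot: [-1.57, -0.001, 1.529]
ft_force: [-0.6, 0.5, -0.9]
opening: 0.621
```

```bash
python3 st.py
python3 - <<'E'
from h import *
snap("side","pics/p4.png",230,80,430,280,4)
E
```

```text
15.7 [ 520.009 -405.075  139.388] [-89.969  -0.046  87.63 ] [-0.609  0.542 -0.865] [ 0.147 -0.185 -0.001] 0.6210228645999136 [-0.762  0.627  1.556  0.     0.96  -2.292]
```

View pics/p4.png

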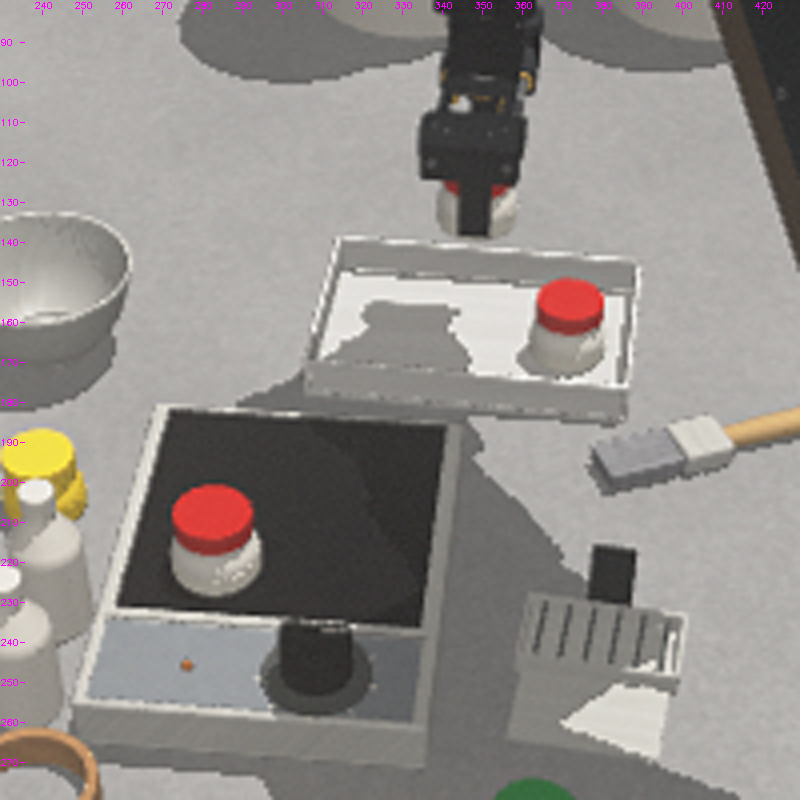

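Emit:
jog_arm --series '[{"dx": 0.001,"dy": 0,"dz": -0.04,"rx": 0,"ry": 0,"rz": 0,"gripper": 0.4},{"dx": 0,"dy": 0,"dz": -0.04,"rx": 0,"ry": 0,"rz": 0,"gripper": 0.4},{"dx": 0,"dy": 0,"dz": -0.024,"rx": 0,"ry": 0,"rz": 0,"gripper": 0.4},{"dx": 0,"dy": 0,"dz": -0.009,"rx": 0,"ry": 0,"rz": 0,"gripper": 0.4},{"dx": 0,"dy": 0,"dz": 0,"rx": 0,"ry": 0,"rz": 0,"gripper": 0.4},{"dx": 0,"dy": 0,"dz": 0,"rx": 0,"ry": 0,"rz": 0,"gripper": 0.85},{"dx": 0,"dy": 0,"dz": 0,"rx": 0,"ry": 0,"rz": 0,"gripper": 0.85},{"dx": 0,"dy": 0,"dz": 0,"rx": 0,"ry": 0,"rz": 0,"gripper": 0.85},{"dx": 0,"dy": 0,"dz": 0.03,"rx": 0,"ry": 0,"rz": 0,"gripper": 0.85},{"dx": 0,"dy": 0,"dz": 0.04,"rx": 0,"ry": 0,"rz": 0,"gripper": 0.9},{"dx": 0,"dy": 0,"dz": 0.05,"rx": 0,"ry": 0,"rz": 0,"gripper": 1}]'

```text
t: 16.85
eef_pos: [521.0, -404.3, 147.6]
tcp_rot: [-1.569, -0.001, 1.531]
ft_force: [0.2, -1.0, 0.5]
opening: 0.935
```

```bash
python3 st.py
python3 - <<'E'
from h import *
snap("side","pics/p5.png",230,80,430,280,4)
E
```

```text
16.85 [ 521.041 -404.266  147.563] [-89.912  -0.082  87.706] [ 0.187 -1.028  0.467] [ 0.1   -0.163 -0.001] 0.9351067871743 [-0.76   0.619  1.547  0.     0.978 -2.291]
```

View pics/p5.png

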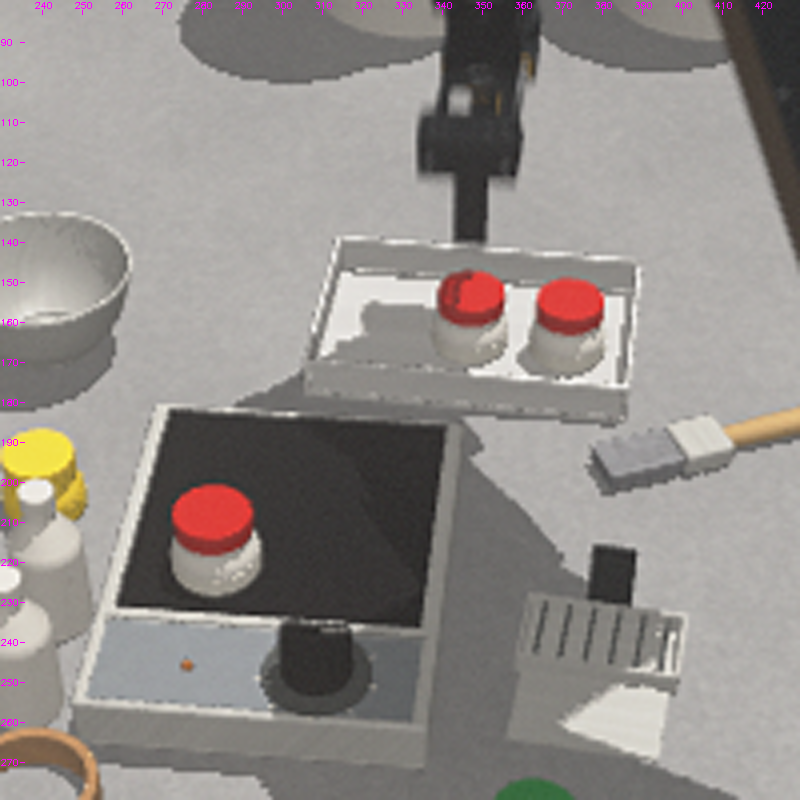

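Emit:
jog_arm --series '[{"dx": 0.019,"dy": 0.04,"dz": 0,"rx": 0,"ry": 0,"rz": 1,"gripper": 1},{"dx": 0.019,"dy": 0.04,"dz": 0,"rx": 0,"ry": 0,"rz": 1,"gripper": 1},{"dx": 0.019,"dy": 0.04,"dz": 0,"rx": 0,"ry": 0,"rz": 0,"gripper": 1},{"dx": 0.019,"dy": 0.04,"dz": 0,"rx": 0,"ry": 0,"rz": 0,"gripper": 1},{"dx": 0.019,"dy": 0.04,"dz": 0,"rx": 0,"ry": 0,"rz": 0,"gripper": 1},{"dx": 0.019,"dy": 0.04,"dz": 0,"rx": 0,"ry": 0,"rz": 0,"gripper": 1},{"dx": 0.018,"dy": 0.04,"dz": 0,"rx": 0,"ry": 0,"rz": 0,"gripper": 1},{"dx": 0.018,"dy": 0.043,"dz": 0,"rx": 0,"ry": 0,"rz": 0,"gripper": 1},{"dx": 0,"dy": 0,"dz": 0,"rx": 0,"ry": 0,"rz": 0,"gripper": 1},{"dx": 0,"dy": 0,"dz": 0,"rx": 0,"ry": 0,"rz": 0,"gripper": 1}]'

```text
t: 17.9
eef_pos: [671.8, -80.7, 147.2]
tcp_rot: [-1.571, 0.0, 1.568]
ft_force: [0.3, -0.1, 0.3]
opening: 0.999
```

```bash
python3 st.py
python3 - <<'E'
from h import *
snap("side","pics/p6.png",230,80,430,280,4)
E
```

```text
17.9 [671.78  -80.735 147.152] [-90.038   0.013  89.831] [ 0.282 -0.076  0.306] [ 0.097 -0.124 -0.007] 0.9991830046093063 [-0.217  0.641  1.502 -0.     0.998 -1.785]
```

View pics/p6.png

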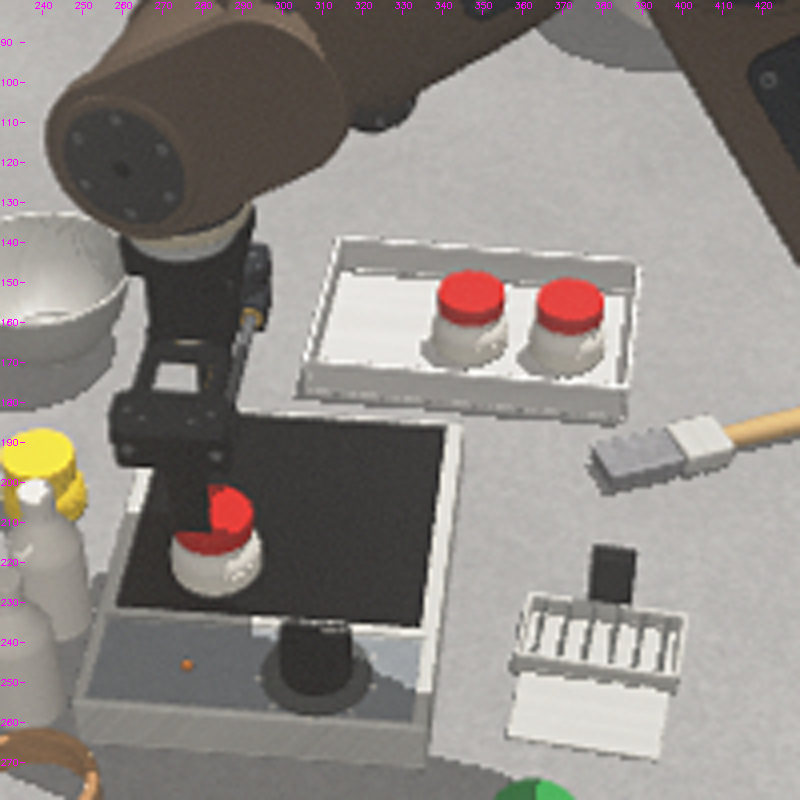

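Emit:
jog_arm --series '[{"dx": -0.001,"dy": 0,"dz": -0.03,"rx": 0,"ry": 0,"rz": 0,"gripper": 1},{"dx": 0,"dy": 0,"dz": -0.03,"rx": 0,"ry": 0,"rz": 0,"gripper": 1},{"dx": 0,"dy": 0,"dz": -0.017,"rx": 0,"ry": 0,"rz": 0,"gripper": 1},{"dx": 0,"dy": 0,"dz": 0,"rx": 0,"ry": 0,"rz": 0,"gripper": 1},{"dx": 0,"dy": 0,"dz": 0,"rx": 0,"ry": 0,"rz": 0,"gripper": 0.4},{"dx": 0,"dy": 0,"dz": 0,"rx": 0,"ry": 0,"rz": 0,"gripper": 0.4},{"dx": 0,"dy": 0,"dz": 0,"rx": 0,"ry": 0,"rz": 0,"gripper": 0.4},{"dx": 0,"dy": 0,"dz": 0,"rx": 0,"ry": 0,"rz": 0,"gripper": 0.4},{"dx": 0,"dy": 0,"dz": 0,"rx": 0,"ry": 0,"rz": 0,"gripper": 0.4}]'

```text
t: 18.85
eef_pos: [670.8, -81.8, 70.4]
tcp_rot: [-1.572, 0.0, 1.566]
ft_force: [0.1, -1.4, 0.0]
opening: 0.637
```

```bash
python3 st.py
```

```text
18.85 [670.823 -81.814  70.425] [-90.057   0.017  89.718] [ 0.129 -1.434  0.   ] [-0.062 -0.155 -0.024] 0.6366548274482521 [-0.219  0.73   1.559 -0.     0.852 -1.785]
```

Target (596, −408): delta (−75, −326).

Emit:
jog_arm --series '[{"dx": 0,"dy": 0,"dz": 0.03,"rx": 0,"ry": 0,"rz": 0,"gripper": 0.4},{"dx": 0,"dy": 0,"dz": 0.04,"rx": 0,"ry": 0,"rz": 0,"gripper": 0.4},{"dx": -0.007,"dy": -0.03,"dz": 0,"rx": 0,"ry": 0,"rz": 0,"gripper": 0.4},{"dx": -0.01,"dy": -0.043,"dz": 0,"rx": 0,"ry": 0,"rz": 0,"gripper": 0.4},{"dx": -0.01,"dy": -0.043,"dz": 0,"rx": 0,"ry": 0,"rz": 0,"gripper": 0.4},{"dx": -0.01,"dy": -0.043,"dz": 0,"rx": 0,"ry": 0,"rz": 0,"gripper": 0.4},{"dx": -0.01,"dy": -0.043,"dz": 0,"rx": 0,"ry": 0,"rz": 0,"gripper": 0.4},{"dx": -0.01,"dy": -0.043,"dz": 0,"rx": 0,"ry": 0,"rz": 0,"gripper": 0.4},{"dx": -0.009,"dy": -0.043,"dz": 0,"rx": 0,"ry": 0,"rz": -1,"gripper": 0.4},{"dx": -0.009,"dy": -0.038,"dz": 0,"rx": 0,"ry": 0,"rz": -1,"gripper": 0.4},{"dx": 0,"dy": 0,"dz": 0,"rx": 0,"ry": 0,"rz": 0,"gripper": 0.4},{"dx": 0,"dy": 0,"dz": 0,"rx": 0,"ry": 0,"rz": 0,"gripper": 0.4}]'

```text
t: 20.05
eef_pos: [595.0, -408.1, 139.4]
tcp_rot: [-1.57, -0.001, 1.529]
ft_force: [0.2, -0.0, -1.4]
opening: 0.62
```

```bash
python3 st.py
python3 - <<'E'
from h import *
snap("side","pics/p7.png",230,80,430,280,4)
E
```

```text
20.05 [ 595.046 -408.066  139.362] [-89.97   -0.044  87.632] [ 0.154 -0.016 -1.413] [ 0.13  -0.157  0.019] 0.6197871838920236 [-0.693  0.711  1.378  0.     1.053 -2.222]
```

View pics/p7.png

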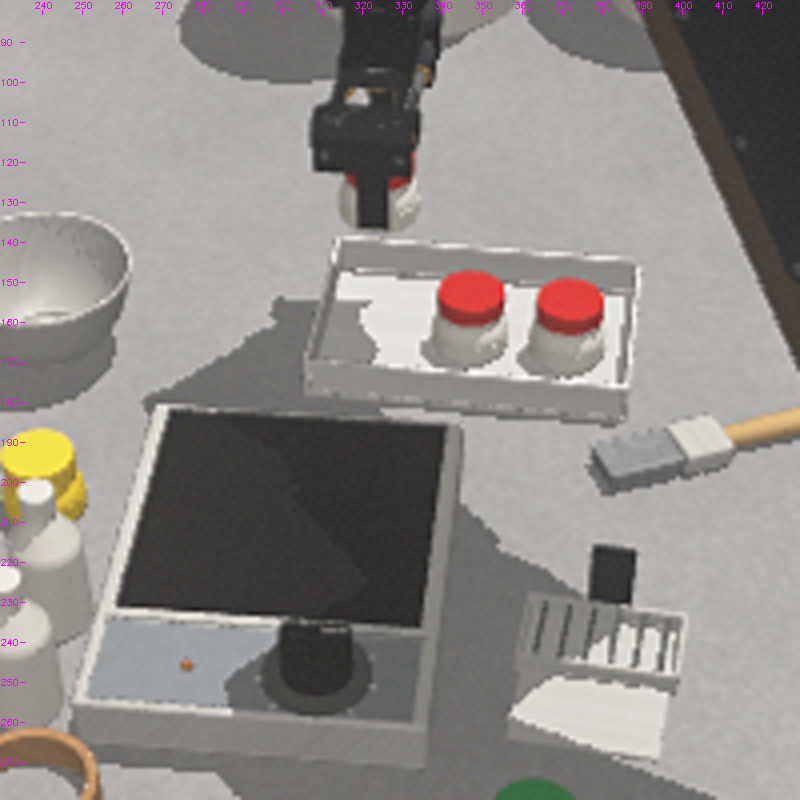

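Emit:
jog_arm --series '[{"dx": 0.001,"dy": 0,"dz": -0.04,"rx": 0,"ry": 0,"rz": 0,"gripper": 0.4},{"dx": 0,"dy": 0,"dz": -0.04,"rx": 0,"ry": 0,"rz": 0,"gripper": 0.4},{"dx": 0,"dy": 0,"dz": -0.024,"rx": 0,"ry": 0,"rz": 0,"gripper": 0.4},{"dx": 0,"dy": 0,"dz": -0.009,"rx": 0,"ry": 0,"rz": 0,"gripper": 0.4},{"dx": 0,"dy": 0,"dz": 0,"rx": 0,"ry": 0,"rz": 0,"gripper": 0.4},{"dx": 0,"dy": 0,"dz": 0,"rx": 0,"ry": 0,"rz": 0,"gripper": 0.85},{"dx": 0,"dy": 0,"dz": 0,"rx": 0,"ry": 0,"rz": 0,"gripper": 0.85},{"dx": 0,"dy": 0,"dz": 0,"rx": 0,"ry": 0,"rz": 0,"gripper": 0.85},{"dx": 0,"dy": 0,"dz": 0.03,"rx": 0,"ry": 0,"rz": 0,"gripper": 0.85},{"dx": 0,"dy": 0,"dz": 0.04,"rx": 0,"ry": 0,"rz": 0,"gripper": 0.9},{"dx": 0,"dy": 0,"dz": 0.05,"rx": 0,"ry": 0,"rz": 0,"gripper": 1},{"dx": 0,"dy": 0.04,"dz": 0.03,"rx": 0,"ry": 0,"rz": 0,"gripper": 1}]'

```text
t: 21.3
eef_pos: [596.9, -371.2, 181.0]
tcp_rot: [-1.576, 0.004, 1.527]
ft_force: [0.9, 1.3, 0.6]
opening: 0.985
```

```bash
python3 st.py
python3 - <<'E'
from h import *
snap("side","pics/p8.png",160,80,430,380,2)
snap("top","pics/p8t.png",90,160,270,310,4)
E
```

```text
21.3 [ 596.862 -371.219  181.037] [-90.272   0.227  87.509] [0.886 1.305 0.589] [ 0.148 -0.151  0.049] 0.9845676701646551 [-0.65   0.642  1.399 -0.001  1.094 -2.177]
```

View pics/p8_f.png

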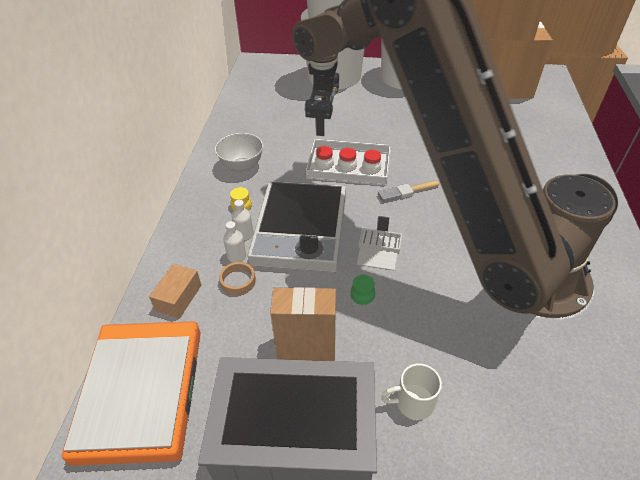

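View pics/p8t_f.png

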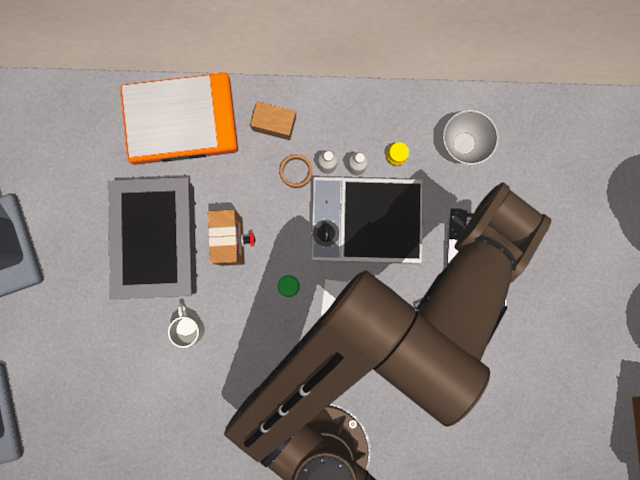

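Emit:
jog_arm --series '[{"dx": 0,"dy": 0.035,"dz": 0.03,"rx": 0,"ry": 0,"rz": 0,"gripper": 1},{"dx": 0,"dy": 0.035,"dz": 0.03,"rx": 0,"ry": 0,"rz": 0,"gripper": 1},{"dx": -0.003,"dy": 0.045,"dz": 0.02,"rx": 0,"ry": 0,"rz": 1,"gripper": 1},{"dx": -0.003,"dy": 0.047,"dz": 0,"rx": 0,"ry": 0,"rz": 1,"gripper": 1},{"dx": -0.003,"dy": 0.047,"dz": 0,"rx": 0,"ry": 0,"rz": 1,"gripper": 1},{"dx": -0.003,"dy": 0.047,"dz": 0,"rx": 0,"ry": 0,"rz": 1,"gripper": 1},{"dx": -0.003,"dy": 0.047,"dz": 0,"rx": 0,"ry": 0,"rz": 1,"gripper": 1},{"dx": -0.003,"dy": 0.047,"dz": 0,"rx": 0,"ry": 0,"rz": 1,"gripper": 1},{"dx": -0.003,"dy": 0.047,"dz": 0,"rx": 0,"ry": 0,"rz": 1,"gripper": 1},{"dx": -0.003,"dy": 0.047,"dz": 0,"rx": 0,"ry": 0,"rz": 0,"gripper": 1},{"dx": -0.003,"dy": 0.047,"dz": 0,"rx": 0,"ry": 0,"rz": 0,"gripper": 1},{"dx": -0.003,"dy": 0.047,"dz": 0,"rx": 0,"ry": 0,"rz": 0,"gripper": 1}]'

```text
t: 22.6
eef_pos: [566.3, 172.0, 256.8]
tcp_rot: [-1.571, -0.0, 1.653]
ft_force: [0.9, -0.5, -0.6]
opening: 1.002
```

```bash
python3 st.py
python3 - <<'E'
from h import *
snap("side","pics/q1.png",160,80,430,380,2)
snap("top","pics/q1t.png",90,160,270,310,4)
crop("pics/q1_f.png","pics/q1c.png",180,260,400,480,3)
E
```

```text
22.6 [566.281 172.002 256.824] [-90.019  -0.001  94.71 ] [ 0.915 -0.524 -0.584] [ 0.117 -0.148  0.03 ] 1.0018517513057394 [ 0.183  0.414  1.603 -0.     1.124 -1.47 ]
```

View pics/q1c.png

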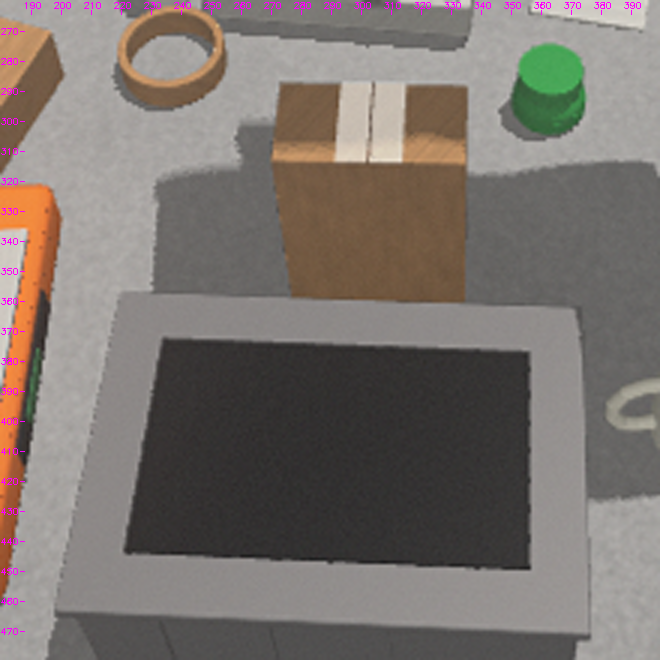

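View pics/q1t.png

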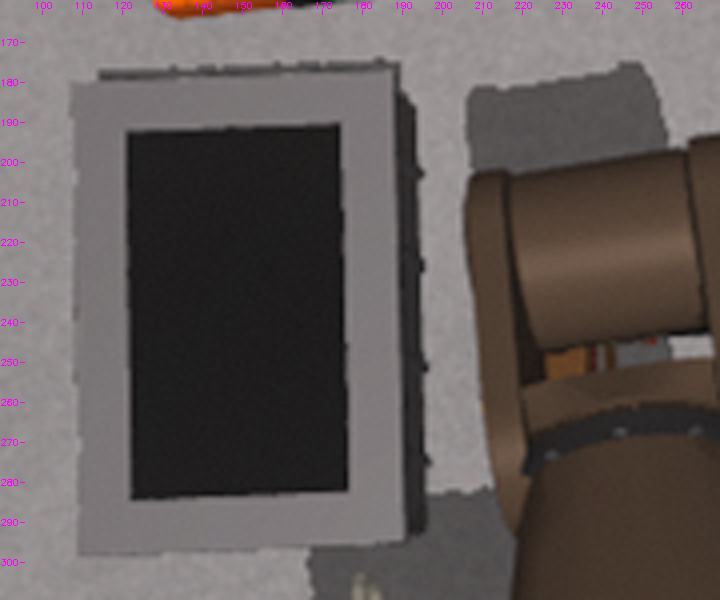

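Run:
```python
from h import *
np.set_printoptions(precision=1,suppress=True)
for u,v,z in ((271,313.5,180),(335,314,180),(273,287.5,180),(335.5,287.5,180),(219.5,357,110),(372.5,362.5,110)):print(bp("side",u,v,z))
```

```text
[622.7 307.5 180. ]
[496.2 295.3 180. ]
[630.4 242.5 180. ]
[501.4 229.  180. ]
[721.8 375.2 110. ]
[415.2 354.8 110. ]
```

Emit:
jog_arm --series '[{"dx": -0.001,"dy": 0.04,"dz": 0,"rx": 0,"ry": 0,"rz": 0.5,"gripper": 1},{"dx": -0.001,"dy": 0.04,"dz": 0,"rx": 0,"ry": 0,"rz": 0,"gripper": 1},{"dx": 0,"dy": 0.017,"dz": 0,"rx": 0,"ry": 0,"rz": 0,"gripper": 1},{"dx": 0,"dy": 0,"dz": 0,"rx": 0,"ry": 0,"rz": 0,"gripper": 1},{"dx": 0,"dy": 0,"dz": 0,"rx": 0,"ry": 0,"rz": 0,"gripper": 1}]'

```text
t: 23.2
eef_pos: [564.7, 266.4, 256.5]
tcp_rot: [-1.57, 0.0, 1.662]
ft_force: [0.0, -0.4, -0.3]
opening: 1.0
```

```bash
python3 st.py
python3 - <<'E'
from h import *
snap("side","pics/q2.png",200,200,400,380,4)
E
```

```text
23.2 [564.703 266.414 256.531] [-89.976   0.025  95.223] [ 0.027 -0.4   -0.34 ] [ 0.078 -0.098  0.005] 0.9998861964709511 [ 0.335  0.463  1.521 -0.     1.158 -1.327]
```

View pics/q2.png

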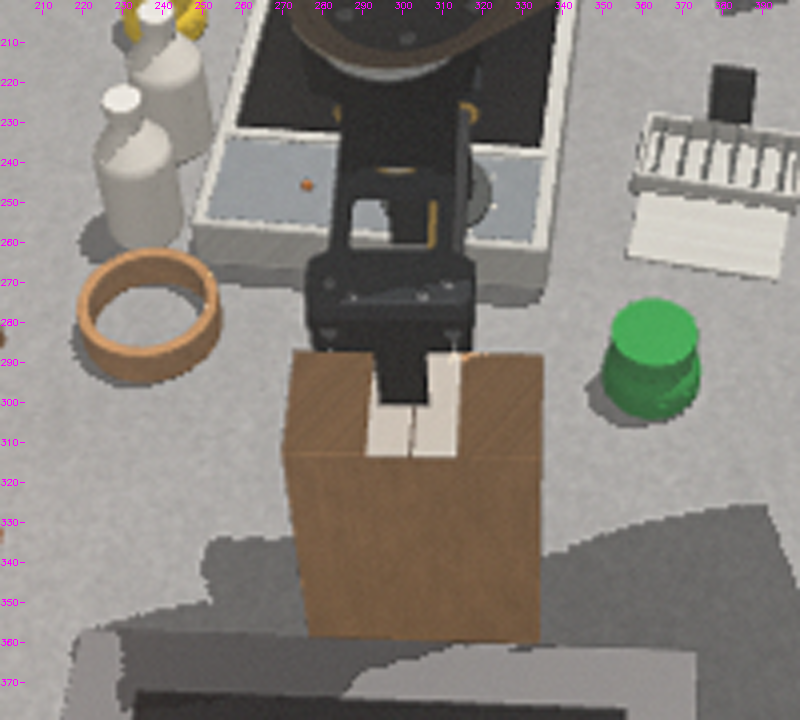

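Emit:
jog_arm --series '[{"dx": 0,"dy": 0.003,"dz": -0.04,"rx": 0,"ry": 0,"rz": 0,"gripper": 1},{"dx": 0,"dy": 0,"dz": -0.03,"rx": 0,"ry": 0,"rz": 0,"gripper": 1},{"dx": 0,"dy": 0,"dz": -0.024,"rx": 0,"ry": 0,"rz": 0,"gripper": 1},{"dx": 0,"dy": 0,"dz": 0,"rx": 0,"ry": 0,"rz": 0,"gripper": 0.75},{"dx": 0,"dy": 0,"dz": 0,"rx": 0,"ry": 0,"rz": 0,"gripper": 0.75},{"dx": 0,"dy": 0,"dz": 0,"rx": 0,"ry": 0,"rz": 0,"gripper": 0.75}]'

```text
t: 23.85
eef_pos: [565.4, 270.0, 164.5]
tcp_rot: [-1.573, -0.001, 1.661]
ft_force: [0.2, 0.0, -1.1]
opening: 0.805
```

Emit:
jog_arm --series '[{"dx": 0,"dy": 0,"dz": 0,"rx": 0,"ry": 0,"rz": 0,"gripper": 0.6},{"dx": 0,"dy": 0,"dz": 0,"rx": 0,"ry": 0,"rz": 0,"gripper": 0.6},{"dx": 0,"dy": 0,"dz": 0,"rx": 0,"ry": 0,"rz": 0,"gripper": 0.6},{"dx": 0,"dy": 0,"dz": 0,"rx": 0,"ry": 0,"rz": 0,"gripper": 0.6}]'

```text
t: 24.25
eef_pos: [565.2, 270.2, 164.2]
tcp_rot: [-1.573, -0.0, 1.662]
ft_force: [0.3, -2.3, 6.7]
opening: 0.693
```

```bash
python3 st.py
python3 - <<'E'
from h import *
snap("side","pics/q3.png",200,200,400,380,4)
E
```

```text
24.25 [565.151 270.197 164.197] [-90.129  -0.003  95.222] [ 0.255 -2.346  6.663] [-0.579 -0.137 -0.034] 0.6925111309381816 [ 0.341  0.556  1.623 -0.001  0.961 -1.321]
```

View pics/q3.png

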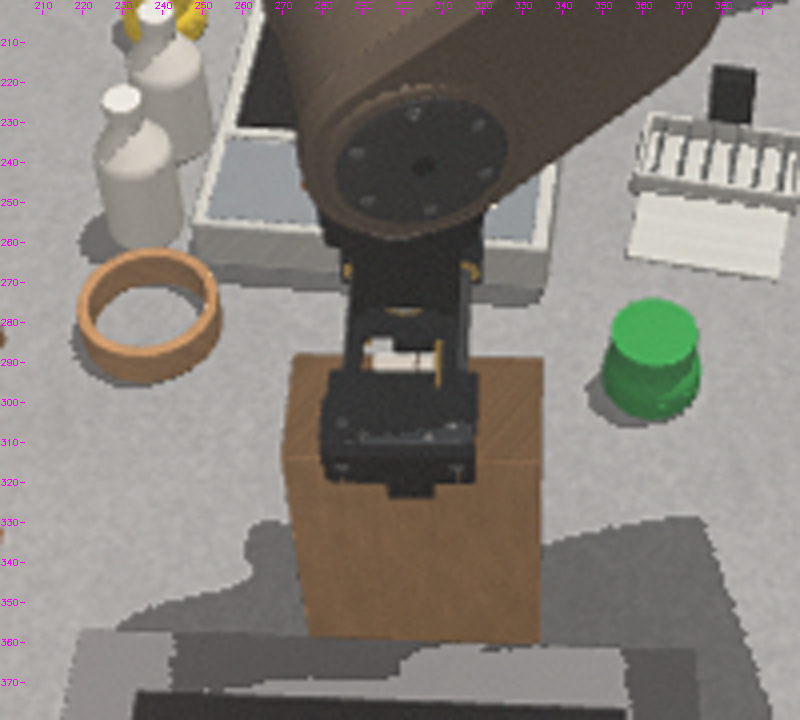

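Emit:
jog_arm --series '[{"dx": -0.0005,"dy": 0.0058,"dz": 0.0007,"rx": -2,"ry": -0.18,"rz": 0,"gripper": 0.6},{"dx": -0.0005,"dy": 0.0058,"dz": 0.0007,"rx": -2,"ry": -0.18,"rz": 0,"gripper": 0.6},{"dx": 0,"dy": 0,"dz": 0,"rx": 0,"ry": 0,"rz": 0,"gripper": 0.6}]'

```text
t: 24.6
eef_pos: [564.1, 282.4, 165.8]
tcp_rot: [-1.573, 0.072, 1.663]
ft_force: [1.2, -5.2, 8.9]
opening: 0.692
```

```bash
python3 st.py
```

```text
24.6 [564.119 282.387 165.809] [-90.145   4.128  95.29 ] [ 1.208 -5.151  8.918] [-1.354 -0.191 -0.145] 0.6918333146767858 [ 0.388  0.57   1.592 -0.083  1.    -1.229]
```

Emit:
jog_arm --series '[{"dx": -0.0005,"dy": 0.0058,"dz": 0.0006,"rx": -2,"ry": -0.18,"rz": 0,"gripper": 0.6},{"dx": -0.0005,"dy": 0.0058,"dz": 0.0005,"rx": -2,"ry": -0.18,"rz": 0,"gripper": 0.6},{"dx": -0.0005,"dy": 0.0058,"dz": 0.0002,"rx": -2,"ry": -0.18,"rz": 0,"gripper": 0.6},{"dx": -0.0005,"dy": 0.0058,"dz": 0.0001,"rx": -2,"ry": -0.18,"rz": 0,"gripper": 0.6},{"dx": -0.0005,"dy": 0.0058,"dz": -0.0002,"rx": -2,"ry": -0.18,"rz": 0,"gripper": 0.6},{"dx": -0.0005,"dy": 0.0058,"dz": -0.0003,"rx": -2,"ry": -0.18,"rz": 0,"gripper": 0.6},{"dx": 0,"dy": 0,"dz": 0,"rx": 0,"ry": 0,"rz": 0,"gripper": 0.6}]'

```text
t: 25.3
eef_pos: [560.9, 317.3, 166.0]
tcp_rot: [-1.572, 0.282, 1.663]
ft_force: [1.9, -2.7, 5.7]
opening: 0.697
```

```bash
python3 st.py
python3 - <<'E'
from h import *
snap("side","pics/q4.png",200,200,400,380,4)
E
```

```text
25.3 [560.901 317.343 166.009] [-90.074  16.183  95.303] [ 1.938 -2.702  5.682] [-1.04  -0.488  0.039] 0.6969245511620854 [ 0.516  0.633  1.492 -0.283  1.149 -1.014]
```

View pics/q4.png

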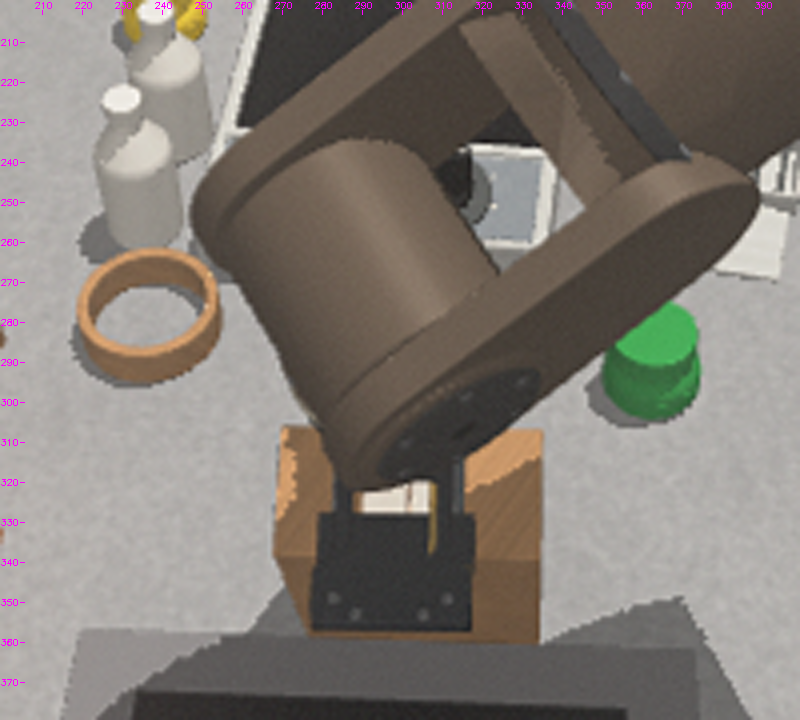

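Emit:
jog_arm --series '[{"dx": -0.0005,"dy": 0.0058,"dz": -0.0006,"rx": -2,"ry": -0.18,"rz": 0,"gripper": 0.6},{"dx": -0.0005,"dy": 0.0058,"dz": -0.0008,"rx": -2,"ry": -0.18,"rz": 0,"gripper": 0.6},{"dx": -0.0005,"dy": 0.0058,"dz": -0.001,"rx": -2,"ry": -0.18,"rz": 0,"gripper": 0.6},{"dx": -0.0005,"dy": 0.0057,"dz": -0.0011,"rx": -2,"ry": -0.18,"rz": 0,"gripper": 0.6},{"dx": -0.0005,"dy": 0.0057,"dz": -0.0014,"rx": -2,"ry": -0.18,"rz": 0,"gripper": 0.6},{"dx": 0,"dy": 0,"dz": 0,"rx": 0,"ry": 0,"rz": 0,"gripper": 0.6},{"dx": 0,"dy": 0,"dz": 0,"rx": 0,"ry": 0,"rz": 0,"gripper": 0.6}]'

```text
t: 26.05
eef_pos: [558.2, 345.9, 160.5]
tcp_rot: [-1.571, 0.459, 1.663]
ft_force: [1.1, -1.5, 6.7]
opening: 0.696
```

```bash
python3 st.py
python3 - <<'E'
from h import *
snap("side","pics/q5.png",200,200,400,380,4)
snap("top","pics/q5t.png",90,160,310,310,3)
E
```

```text
26.05 [558.235 345.873 160.539] [-90.004  26.291  95.277] [ 1.131 -1.475  6.653] [-1.472 -0.585  0.23 ] 0.696052317403823 [ 0.607  0.709  1.4   -0.412  1.295 -0.889]
```

View pics/q5.png

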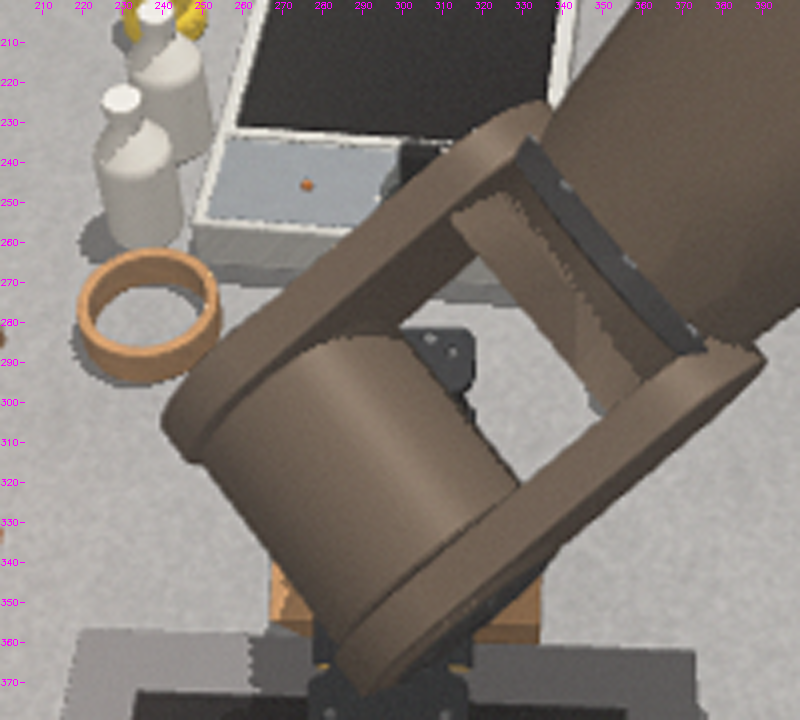

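View pics/q5t.png

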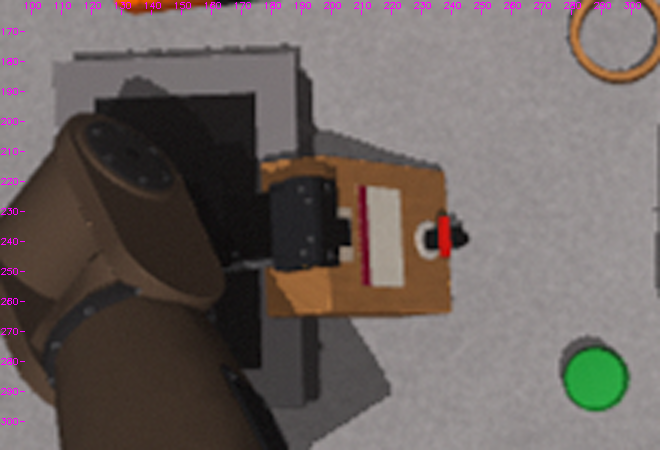

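Emit:
jog_arm --series '[{"dx": 0,"dy": 0,"dz": 0,"rx": 0,"ry": 0,"rz": 0,"gripper": 0.8},{"dx": 0,"dy": 0,"dz": 0,"rx": 0,"ry": 0,"rz": 0,"gripper": 1},{"dx": 0,"dy": 0,"dz": 0,"rx": 0,"ry": 0,"rz": 0,"gripper": 1},{"dx": 0,"dy": 0,"dz": 0,"rx": 0,"ry": 0,"rz": 0,"gripper": 1},{"dx": 0,"dy": 0,"dz": 0,"rx": 0,"ry": 0,"rz": 0,"gripper": 1},{"dx": -0.0008,"dy": 0.0088,"dz": 0.018,"rx": 0,"ry": 0,"rz": 0,"gripper": 1},{"dx": -0.0008,"dy": 0.0088,"dz": 0.018,"rx": 0,"ry": 0,"rz": 0,"gripper": 1},{"dx": -0.0008,"dy": 0.0088,"dz": 0.018,"rx": 0,"ry": 0,"rz": 0,"gripper": 1},{"dx": -0.001,"dy": 0.01,"dz": 0.02,"rx": 0,"ry": 0,"rz": 0,"gripper": 1},{"dx": 0,"dy": 0,"dz": 0,"rx": 0,"ry": 0,"rz": 0,"gripper": 1}]'

```text
t: 27.15
eef_pos: [555.1, 383.2, 236.6]
tcp_rot: [-1.574, 0.453, 1.661]
ft_force: [-0.2, 0.1, -0.4]
opening: 0.999
```

```bash
python3 st.py
python3 - <<'E'
from h import *
snap("side","pics/q6.png",200,200,400,380,4)
snap("top","pics/q6t.png",90,160,310,310,3)
E
```

```text
27.15 [555.073 383.247 236.569] [-90.203  25.966  95.168] [-0.152  0.109 -0.356] [ 0.348 -0.046 -0.002] 0.9990777919534151 [ 0.651  0.67   1.262 -0.384  1.468 -0.921]
```

View pics/q6t.png

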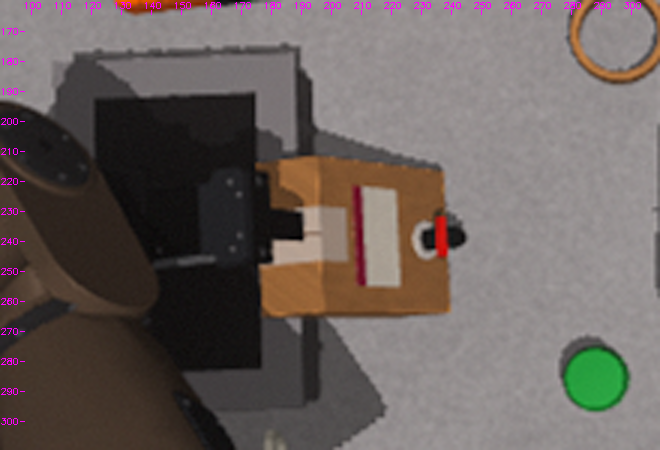

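Emit:
jog_arm --series '[{"dx": 0,"dy": 0.005,"dz": 0.03,"rx": 0,"ry": 0,"rz": 0,"gripper": 1},{"dx": 0,"dy": 0,"dz": 0.03,"rx": 6.5,"ry": 0.59,"rz": 0,"gripper": 1},{"dx": -0.003,"dy": -0.03,"dz": 0.01,"rx": 6.5,"ry": 0.59,"rz": 0,"gripper": 1},{"dx": -0.006,"dy": -0.035,"dz": 0,"rx": 6.5,"ry": 0.59,"rz": 0,"gripper": 1},{"dx": -0.006,"dy": -0.035,"dz": 0,"rx": 6.4,"ry": 0.59,"rz": 0,"gripper": 1},{"dx": -0.008,"dy": -0.04,"dz": 0,"rx": 0,"ry": 0,"rz": -8.4,"gripper": 1},{"dx": -0.008,"dy": -0.04,"dz": 0,"rx": 0,"ry": 0,"rz": -8.4,"gripper": 1},{"dx": -0.008,"dy": -0.04,"dz": 0,"rx": 0,"ry": 0,"rz": -8.4,"gripper": 1},{"dx": -0.01,"dy": -0.04,"dz": 0,"rx": 0,"ry": 0,"rz": -8.4,"gripper": 1},{"dx": -0.01,"dy": -0.04,"dz": 0,"rx": 0,"ry": 0,"rz": -8.4,"gripper": 1},{"dx": -0.01,"dy": -0.04,"dz": 0,"rx": 0,"ry": 0,"rz": -8.4,"gripper": 1}]'

```text
t: 28.35
eef_pos: [484.4, 45.1, 303.0]
tcp_rot: [-1.569, 0.003, 0.775]
ft_force: [1.4, 0.1, -0.7]
opening: 1.002
```

```bash
python3 st.py
python3 - <<'E'
from h import *
snap("side","pics/q7.png",200,200,420,440,3)
snap("top","pics/q7t.png",150,180,270,290,6)
E
```

```text
28.35 [484.397  45.057 302.969] [-89.908   0.172  44.428] [ 1.354  0.129 -0.735] [ 0.054 -0.184 -0.027] 1.002071967481566 [-0.043  0.214  1.775 -0.001  1.156 -0.817]
```

View pics/q7.png

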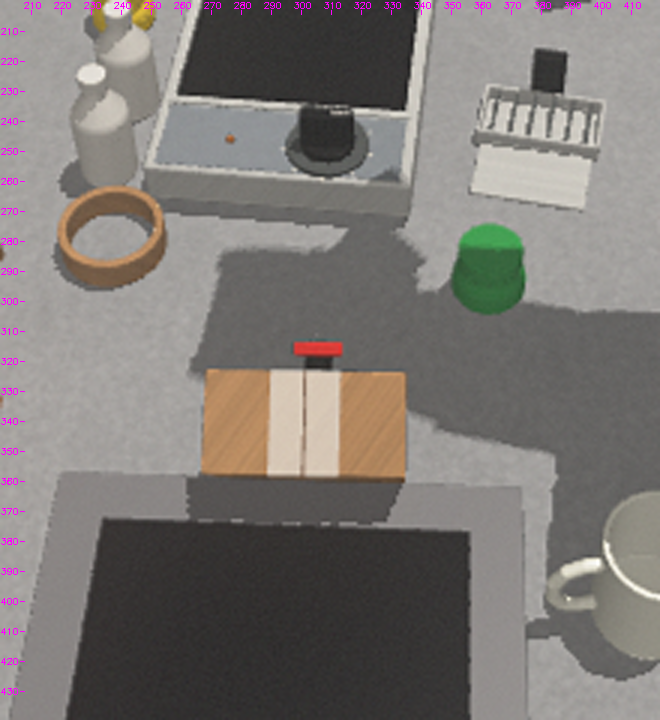

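View pics/q7t.png

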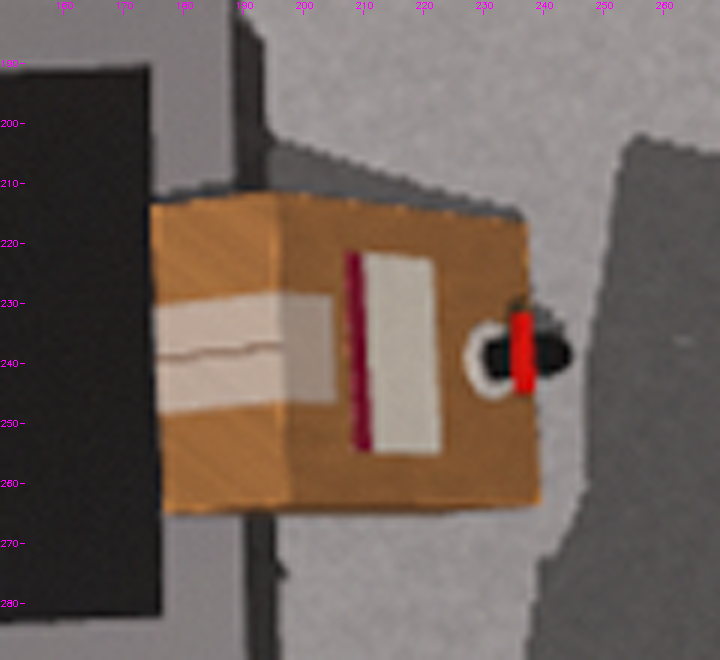

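```bash
cat > fit.py <<'E'
from h import *
from scipy.optimize import least_squares
def pts(p):
    x,y,yaw,th=p[:4]; ez=p[4] if len(p)>4 else 0
    d=np.array([np.cos(yaw),np.sin(yaw),0]);w=np.array([np.sin(yaw),-np.cos(yaw),0]);z=np.array([0,0,1.])
    dd=d*np.cos(th)-z*np.sin(th); zz=z*np.cos(th)+d*np.sin(th)
    E=np.array([x,y,ez])
    f=lambda s,a,h:E+dd*s+w*a+zz*h   # s:-66 front..0 rear, a:+65 toward +x
    return f
def fit(obs,p0):
    def r(p):
        f=pts(p);o=[]
        for cam,u,v,s,a,h in obs:
            o+=list(proj(cam,f(s,a,h))-[u,v])
        return np.array(o)
    q=least_squares(r,p0);return q.x,r(q.x).reshape(-1,2)
E
python3 - <<'E'
from fit import *
np.set_printoptions(precision=2,suppress=True)
obs=[("top",175.3,213.5,0,65,180),("top",196.3,211.5,-66,65,180),("top",237,217,-66,65,0),("top",239.5,263.2,-66,-65,0),("top",198,264.5,-66,-65,180),("top",177,265,0,-65,180),
("side",268.5,323,-66,65,180),("side",335,324,-66,-65,180),("side",267,356.5,0,65,180),("side",335,359.5,0,-65,180)]
p,r=fit(obs,[562,303,1.65,.48]);print(p[:2],np.degrees(p[2:]));print(r)
obs0=[("top",208,210.5,0,65,180),("top",233.8,210,-66,65,180),("top",236,261.5,-66,-65,180),("top",210,262.5,0,-65,180),("top",242,217,-66,65,0),("top",243.8,264,-66,-65,0),
("side",271,313.5,0,65,180),("side",335,314,0,-65,180),("side",273,287.5,-66,65,180),("side",335.5,287.5,-66,-65,180)]
p0,r=fit(obs0,[562,303,1.65,0]);print(p0[:2],np.degrees(p0[2:]));print(r)
E
```

```text
[560.38 304.77] [94.73 27.76]
[[-0.37  0.92]
 [-0.57  0.14]
 [ 0.42  0.25]
 [ 0.09  1.35]
 [-0.14 -0.46]
 [-0.12  0.78]
 [-0.74 -0.66]
 [ 0.01 -0.37]
 [-0.93  0.76]
 [-0.47 -0.77]]
[560.98 303.35] [95.01 -0.43]
[[-0.3   0.85]
 [ 0.38 -0.19]
 [ 0.8   0.26]
 [ 0.15  0.85]
 [-0.1   1.09]
 [ 0.48  0.49]
 [-1.58 -0.05]
 [-0.12  0.4 ]
 [-0.53 -0.11]
 [-0.41  0.7 ]]
```

Emit:
jog_arm --series '[{"dx": -0.013,"dy": -0.027,"dz": -0.02,"rx": 0,"ry": 0,"rz": -8.3,"gripper": 1},{"dx": -0.013,"dy": -0.027,"dz": -0.025,"rx": 0,"ry": 0,"rz": -8.3,"gripper": 1},{"dx": -0.013,"dy": -0.027,"dz": -0.03,"rx": 0,"ry": 0,"rz": -8.3,"gripper": 1},{"dx": -0.013,"dy": -0.027,"dz": -0.03,"rx": 0,"ry": 0,"rz": -8.3,"gripper": 0.7},{"dx": -0.013,"dy": -0.027,"dz": -0.03,"rx": 0,"ry": 0,"rz": -8.3,"gripper": 0.7},{"dx": -0.012,"dy": -0.027,"dz": -0.03,"rx": 0,"ry": 0,"rz": -8.2,"gripper": 0.7},{"dx": 0,"dy": 0,"dz": 0,"rx": 0,"ry": 0,"rz": 0,"gripper": 0.7},{"dx": 0,"dy": 0,"dz": 0,"rx": 0,"ry": 0,"rz": 0,"gripper": 0.7}]'

```text
t: 29.25
eef_pos: [408.3, -115.0, 138.6]
tcp_rot: [-1.569, 0.004, -0.084]
ft_force: [0.7, -0.5, -0.4]
opening: 0.708
```

```bash
python3 st.py
python3 - <<'E'
from h import *
snap("side","pics/t1.png",320,130,450,280,5)
E
```

```text
29.25 [ 408.271 -114.993  138.567] [-89.925   0.211  -4.831] [ 0.712 -0.491 -0.386] [ 0.004 -0.069 -0.069] 0.707711024490699 [-0.431  0.346  2.127 -0.     0.672 -0.346]
```

View pics/t1.png

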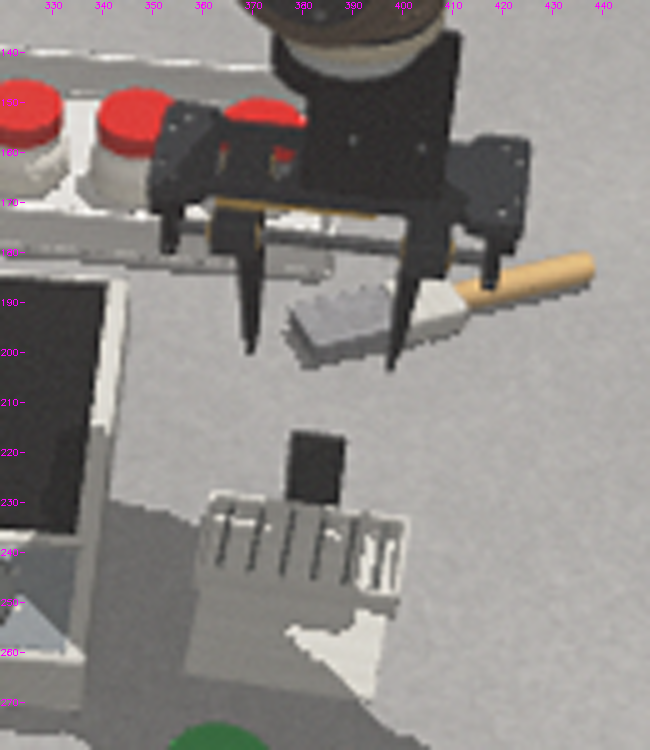

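Run:
```python
from h import *
for u,v in((377.5,216),(388.5,217)):print(bp("side",u,v,55))
```

```text
[ 418.79733964 -125.7252706    55.        ]
[ 389.05563625 -124.76447928   55.        ]
```

Emit:
jog_arm --series '[{"dx": -0.002,"dy": -0.003,"dz": -0.03,"rx": 0,"ry": 0,"rz": -0.5,"gripper": 0.7},{"dx": 0,"dy": 0,"dz": -0.03,"rx": 0,"ry": 0,"rz": 0,"gripper": 0.6},{"dx": 0,"dy": 0,"dz": -0.03,"rx": 0,"ry": 0,"rz": 0,"gripper": 0.6},{"dx": 0,"dy": 0,"dz": -0.0125,"rx": 0,"ry": 0,"rz": 0,"gripper": 0.6},{"dx": 0,"dy": 0,"dz": 0,"rx": 0,"ry": 0,"rz": 0,"gripper": 0.15},{"dx": 0,"dy": 0,"dz": 0,"rx": 0,"ry": 0,"rz": 0,"gripper": 0.15},{"dx": 0,"dy": 0,"dz": 0,"rx": 0,"ry": 0,"rz": 0,"gripper": 0.15},{"dx": 0,"dy": 0,"dz": 0,"rx": 0,"ry": 0,"rz": 0,"gripper": 0.15},{"dx": 0,"dy": 0,"dz": 0,"rx": 0,"ry": 0,"rz": 0,"gripper": 0.15}]'

```text
t: 30.2
eef_pos: [407.1, -118.1, 37.6]
tcp_rot: [-1.571, 0.0, -0.094]
ft_force: [0.5, 3.2, 8.8]
opening: 0.313
```

```bash
python3 st.py
python3 - <<'E'
from h import *
snap("side","pics/t2.png",320,130,450,280,5)
E
```

```text
30.2 [ 407.078 -118.07    37.611] [-90.002   0.002  -5.358] [0.54  3.225 8.815] [ 0.431 -0.145  0.051] 0.31292871549734375 [-0.438  0.552  2.213 -0.     0.377 -0.345]
```

View pics/t2.png

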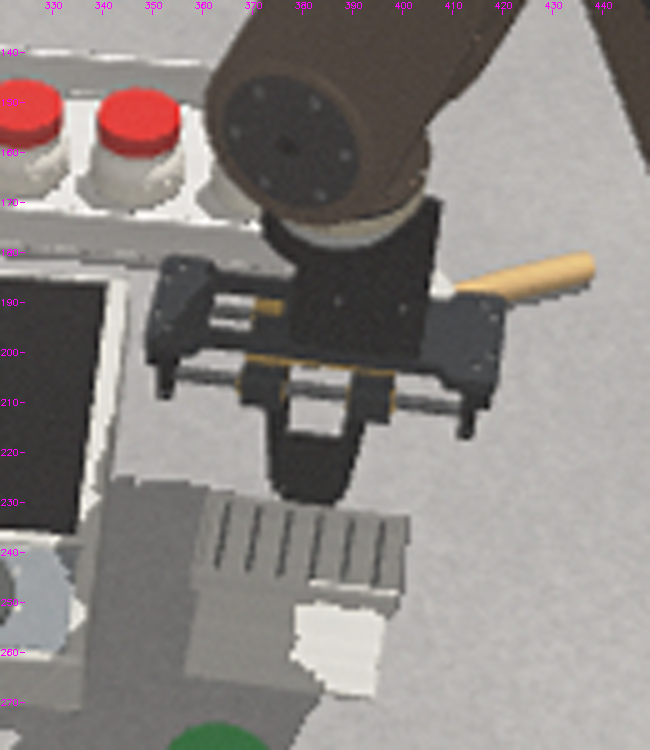

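Emit:
jog_arm --series '[{"dx": 0,"dy": 0,"dz": 0.02,"rx": 0,"ry": 0,"rz": 0,"gripper": 0.15},{"dx": 0,"dy": 0,"dz": 0.03,"rx": 0,"ry": 0,"rz": 0,"gripper": 0.15},{"dx": 0,"dy": 0,"dz": 0.03,"rx": 0,"ry": 0,"rz": 0,"gripper": 0.15},{"dx": 0,"dy": 0,"dz": 0.02,"rx": 0,"ry": 0,"rz": 0,"gripper": 0.15},{"dx": 0,"dy": 0.03,"dz": 0,"rx": 0,"ry": 0,"rz": 2,"gripper": 0.15},{"dx": 0,"dy": 0.035,"dz": 0,"rx": 0,"ry": 0,"rz": 2,"gripper": 0.15},{"dx": 0,"dy": 0.035,"dz": 0,"rx": 0,"ry": 0,"rz": 2,"gripper": 0.15},{"dx": 0,"dy": 0.035,"dz": 0,"rx": 0,"ry": 0,"rz": 2,"gripper": 0.15},{"dx": 0.02,"dy": 0.02,"dz": 0,"rx": 0,"ry": 0,"rz": 2,"gripper": 0.15},{"dx": 0,"dy": 0,"dz": 0,"rx": 0,"ry": 0,"rz": 0,"gripper": 0.15}]'

```text
t: 31.25
eef_pos: [428.3, 38.8, 137.3]
tcp_rot: [-1.571, -0.001, 0.084]
ft_force: [-0.5, -0.0, -3.1]
opening: 0.314
```

```bash
python3 st.py
python3 - <<'E'
from h import *
snap("side","pics/t3.png",200,170,430,400,3)
E
```

```text
31.25 [428.315  38.8   137.295] [-89.986  -0.054   4.838] [-0.517 -0.002 -3.067] [-0.161 -0.163 -0.005] 0.3140330986483839 [-0.064  0.354  2.118  0.001  0.669 -0.149]
```

View pics/t3.png

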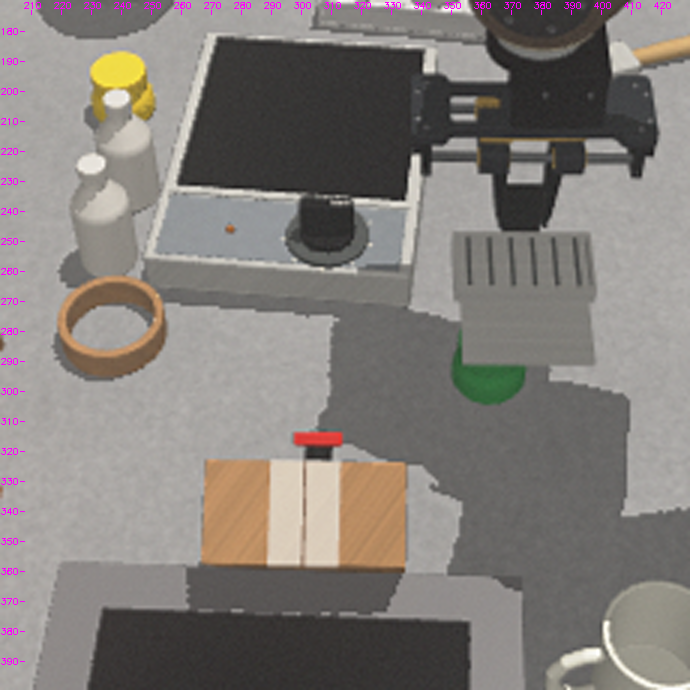

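Emit:
jog_arm --series '[{"dx": 0.03,"dy": 0.014,"dz": 0,"rx": 0,"ry": 0,"rz": 0,"gripper": 0.15},{"dx": 0.038,"dy": 0.01,"dz": 0,"rx": 0,"ry": 0,"rz": 0,"gripper": 0.15},{"dx": 0.038,"dy": 0.006,"dz": 0,"rx": 0,"ry": 0,"rz": 0,"gripper": 0.15},{"dx": 0.03,"dy": 0.004,"dz": 0,"rx": 0,"ry": 0,"rz": 0,"gripper": 0.15},{"dx": 0.016,"dy": 0,"dz": 0,"rx": 0,"ry": 0,"rz": 0,"gripper": 0.15},{"dx": 0,"dy": 0,"dz": -0.03,"rx": 0,"ry": 0,"rz": 0,"gripper": 0.15},{"dx": 0,"dy": 0,"dz": -0.03,"rx": 0,"ry": 0,"rz": 0,"gripper": 0.15},{"dx": 0,"dy": 0,"dz": 0,"rx": 0,"ry": 0,"rz": 0,"gripper": 0.15}]'

```text
t: 32.1
eef_pos: [576.5, 69.9, 73.7]
tcp_rot: [-1.57, 0.008, 0.079]
ft_force: [-0.6, -0.6, -1.6]
opening: 0.315
```

```bash
python3 st.py
python3 - <<'E'
from h import *
snap("side","pics/t4.png",200,170,430,400,3)
snap("top","pics/t4t.png",170,170,340,310,4)
E
```

```text
32.1 [576.461  69.892  73.714] [-89.953   0.464   4.548] [-0.552 -0.634 -1.595] [-0.121 -0.129  0.005] 0.3148343610416827 [ 0.007  0.623  1.804  0.     0.723 -0.073]
```

View pics/t4.png

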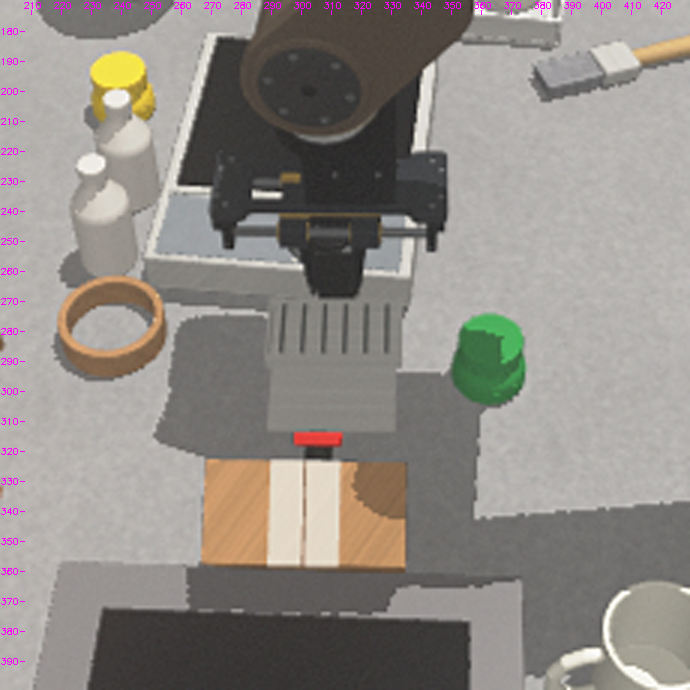

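View pics/t4t.png

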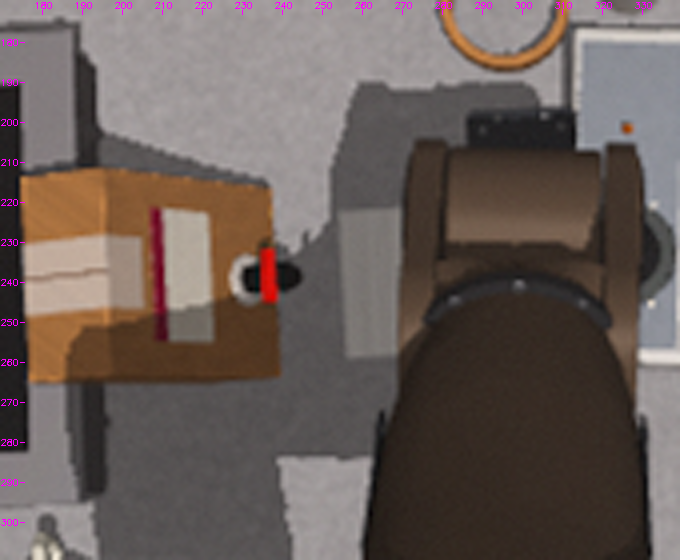

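Emit:
jog_arm --series '[{"dx": 0,"dy": 0,"dz": -0.02,"rx": 0,"ry": 0,"rz": 0,"gripper": 0.15},{"dx": 0,"dy": 0,"dz": -0.01,"rx": 0,"ry": 0,"rz": 0,"gripper": 0.15},{"dx": 0,"dy": 0,"dz": 0,"rx": 0,"ry": 0,"rz": 0,"gripper": 0.15},{"dx": 0,"dy": 0,"dz": 0,"rx": 0,"ry": 0,"rz": 0,"gripper": 0.15}]'

```text
t: 32.6
eef_pos: [579.0, 70.9, 47.6]
tcp_rot: [-1.57, 0.001, 0.081]
ft_force: [0.5, -0.1, -2.2]
opening: 0.315
```

```bash
python3 st.py
python3 - <<'E'
from h import *
snap("top","pics/t5t.png",230,200,280,280,8)
E
```

```text
32.6 [579.015  70.868  47.631] [-89.975   0.048   4.615] [ 0.547 -0.06  -2.155] [-0.151 -0.135  0.022] 0.31536945814819495 [ 0.008  0.663  1.817  0.001  0.663 -0.073]
```

View pics/t5t.png

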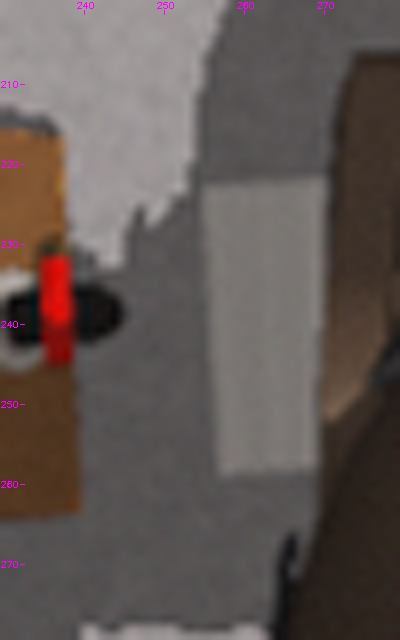

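Run:
```python
from h import *
a=bp("top",254.8,222.3,13);b=bp("top",256.7,258.7,13);print(a,b,(a+b)/2)
print(np.degrees(np.arctan2(a[1]-b[1],a[0]-b[0]))+90)
d=np.array([np.cos(np.radians(94.8)),np.sin(np.radians(94.8))])
E=np.array([560.5,304.5]); v=((a+b)/2)[:2]-E
print("s",v@d,"lat(+x)",v@[d[1],-d[0]])
t=np.array([579,70.9])+132*d-E; print(t@d,t@[d[1],-d[0]])
```

```text
[619.25004151 205.51612545  13.        ] [518.43938168 196.76113051  13.        ] [568.8447116  201.13862798  13.        ]
94.96345145791267
s -103.69713661121934 lat(+x) -0.3336111774825187
-102.32877202233203 -1.112026306313064
```

Emit:
jog_arm --series '[{"dx": 0,"dy": 0,"dz": -0.007,"rx": 0,"ry": 0,"rz": 0,"gripper": 0.15},{"dx": 0,"dy": 0,"dz": -0.0027,"rx": 0,"ry": 0,"rz": 0,"gripper": 0.15},{"dx": -0.001,"dy": 0.01,"dz": 0,"rx": 0,"ry": 0,"rz": 0.2,"gripper": 0.15},{"dx": -0.001,"dy": 0.015,"dz": 0,"rx": 0,"ry": 0,"rz": 0,"gripper": 0.15},{"dx": -0.001,"dy": 0.015,"dz": 0,"rx": 0,"ry": 0,"rz": 0,"gripper": 0.15},{"dx": -0.001,"dy": 0.01,"dz": 0,"rx": 0,"ry": 0,"rz": 0,"gripper": 0.15},{"dx": -0.001,"dy": 0.01,"dz": 0,"rx": 0,"ry": 0,"rz": 0,"gripper": 0.15},{"dx": -0.001,"dy": 0.01,"dz": 0,"rx": 0,"ry": 0,"rz": 0,"gripper": 0.15},{"dx": 0,"dy": 0,"dz": 0,"rx": 0,"ry": 0,"rz": 0,"gripper": 0.15}]'

```text
t: 33.55
eef_pos: [572.8, 143.1, 37.5]
tcp_rot: [-1.57, 0.0, 0.085]
ft_force: [-0.4, 4.1, 5.4]
opening: 0.315
```

```bash
python3 st.py
```

```text
33.55 [572.767 143.072  37.476] [-89.941   0.023   4.886] [-0.45   4.088  5.417] [ 0.609 -0.021 -0.008] 0.31495115440437516 [0.132 0.685 1.804 0.002 0.653 0.046]
```

Emit:
jog_arm --series '[{"dx": 0,"dy": 0.005,"dz": 0,"rx": 0,"ry": 0,"rz": 0,"gripper": 0.15},{"dx": 0,"dy": 0.005,"dz": 0,"rx": 0,"ry": 0,"rz": 0,"gripper": 0.15},{"dx": 0,"dy": 0.005,"dz": 0,"rx": 0,"ry": 0,"rz": 0,"gripper": 0.15},{"dx": 0,"dy": 0,"dz": 0,"rx": 0,"ry": 0,"rz": 0,"gripper": 0.15},{"dx": 0,"dy": 0,"dz": 0,"rx": 0,"ry": 0,"rz": 0,"gripper": 0.15}]'

```text
t: 34.05
eef_pos: [572.8, 157.4, 37.4]
tcp_rot: [-1.57, 0.001, 0.085]
ft_force: [-0.4, 1.8, 5.6]
opening: 0.314
```

```bash
python3 st.py;python3 - <<'E'
from h import *
snap("top","pics/t6t.png",170,190,290,290,6)
E
```

```text
34.05 [572.84  157.39   37.425] [-89.94    0.029   4.851] [-0.368  1.767  5.578] [ 0.361 -0.025 -0.011] 0.3137689688809688 [0.156 0.689 1.794 0.002 0.659 0.07 ]
```

View pics/t6t.png

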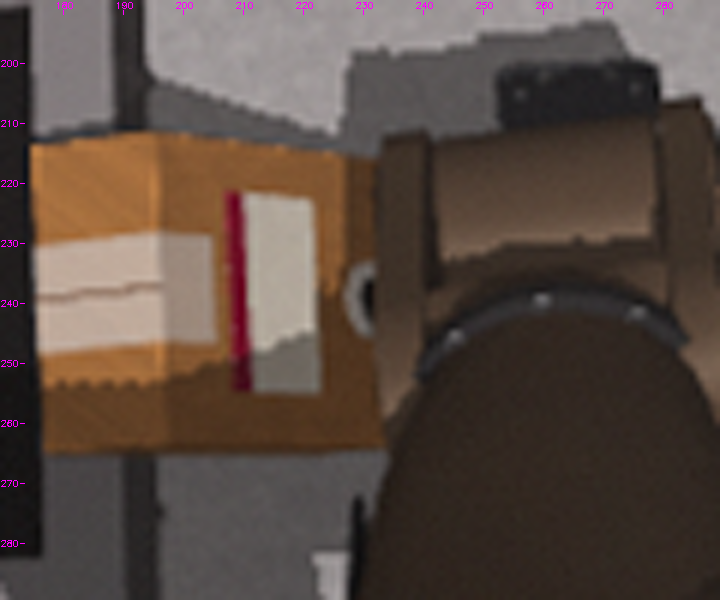

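Emit:
jog_arm --series '[{"dx": -0.0003,"dy": 0.002,"dz": 0,"rx": 0,"ry": 0,"rz": 0,"gripper": 0.15},{"dx": -0.0002,"dy": 0.002,"dz": 0,"rx": 0,"ry": 0,"rz": 0,"gripper": 0.15},{"dx": 0,"dy": 0.002,"dz": 0,"rx": 0,"ry": 0,"rz": 0,"gripper": 0.15},{"dx": 0,"dy": 0,"dz": 0,"rx": 0,"ry": 0,"rz": 0,"gripper": 0.15}]'

```text
t: 34.5
eef_pos: [572.3, 162.9, 37.4]
tcp_rot: [-1.57, 0.001, 0.085]
ft_force: [0.0, -1.5, 5.8]
opening: 0.315
```

Emit:
jog_arm --series '[{"dx": 0,"dy": 0.0015,"dz": 0,"rx": 0,"ry": 0,"rz": 0,"gripper": 0.15},{"dx": 0,"dy": 0,"dz": 0,"rx": 0,"ry": 0,"rz": 0,"gripper": 0.15}]'

```text
t: 34.7
eef_pos: [572.4, 164.3, 37.5]
tcp_rot: [-1.57, 0.001, 0.085]
ft_force: [-0.1, -2.5, 6.3]
opening: 0.314
```

Emit:
jog_arm --series '[{"dx": 0,"dy": 0.0015,"dz": 0,"rx": 0,"ry": 0,"rz": 0,"gripper": 0.15},{"dx": 0,"dy": 0,"dz": 0,"rx": 0,"ry": 0,"rz": 0,"gripper": 0.15}]'

```text
t: 34.9
eef_pos: [572.4, 165.8, 37.5]
tcp_rot: [-1.57, 0.001, 0.085]
ft_force: [0.8, -3.3, 5.5]
opening: 0.314
```

Emit:
jog_arm --series '[{"dx": 0,"dy": 0.0015,"dz": 0,"rx": 0,"ry": 0,"rz": 0,"gripper": 0.15},{"dx": 0,"dy": 0,"dz": 0,"rx": 0,"ry": 0,"rz": 0,"gripper": 0.15}]'

```text
t: 35.1
eef_pos: [572.4, 167.2, 37.5]
tcp_rot: [-1.57, 0.001, 0.085]
ft_force: [-0.3, -3.1, 6.0]
opening: 0.314
```

Run:
```python
from h import *
snap("side","pics/t7.png",200,250,400,400,4)
snap("top","pics/t7t.png",170,190,290,290,6)
```

```text
(no output)
```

View pics/t7.png

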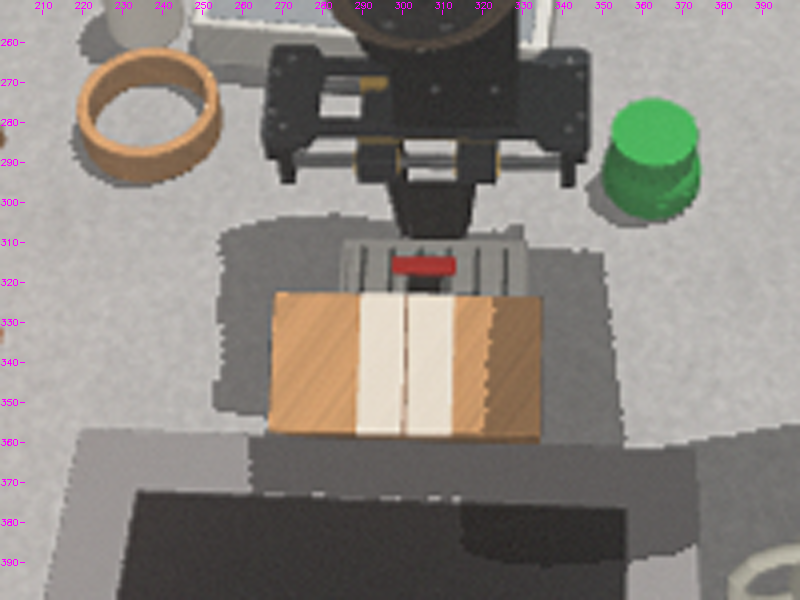

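View pics/t7t.png

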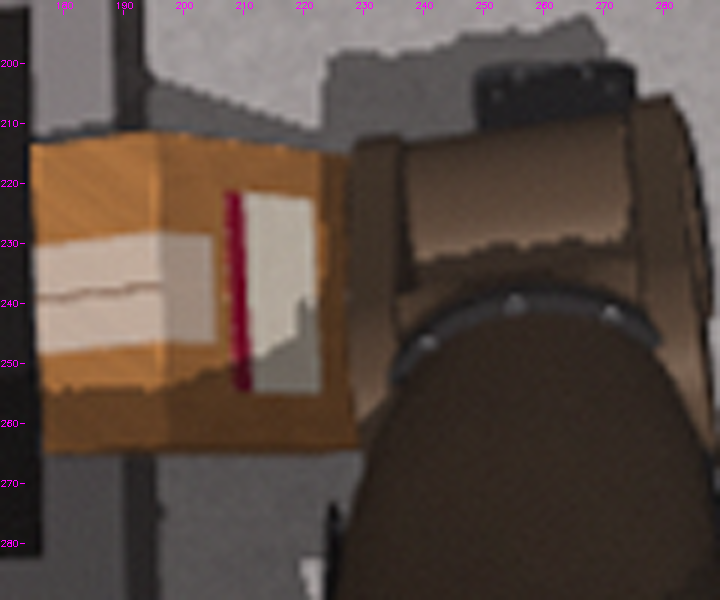

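Emit:
jog_arm --series '[{"dx": 0,"dy": 0.001,"dz": 0,"rx": 0,"ry": 0,"rz": 0,"gripper": 0.15},{"dx": 0,"dy": 0,"dz": 0,"rx": 0,"ry": 0,"rz": 0,"gripper": 0.15}]'

```text
t: 35.4
eef_pos: [572.3, 167.9, 37.4]
tcp_rot: [-1.571, 0.001, 0.085]
ft_force: [0.3, -5.7, 6.2]
opening: 0.313
```

Emit:
jog_arm --series '[{"dx": 0,"dy": 0.001,"dz": 0,"rx": 0,"ry": 0,"rz": 0,"gripper": 0.15},{"dx": 0,"dy": 0,"dz": 0,"rx": 0,"ry": 0,"rz": 0,"gripper": 0.15}]'

```text
t: 35.6
eef_pos: [572.4, 168.8, 37.5]
tcp_rot: [-1.571, 0.001, 0.085]
ft_force: [0.6, -6.6, 6.0]
opening: 0.313
```

Emit:
jog_arm --series '[{"dx": 0,"dy": 0,"dz": 0,"rx": 0,"ry": 0,"rz": 0,"gripper": 0.6},{"dx": 0,"dy": 0,"dz": 0,"rx": 0,"ry": 0,"rz": 0,"gripper": 0.6},{"dx": 0,"dy": 0,"dz": 0,"rx": 0,"ry": 0,"rz": 0,"gripper": 0.6},{"dx": 0,"dy": 0,"dz": 0.02,"rx": 0,"ry": 0,"rz": 0,"gripper": 0.6},{"dx": 0,"dy": 0,"dz": 0.04,"rx": 0,"ry": 0,"rz": 0,"gripper": 0.8},{"dx": 0,"dy": 0,"dz": 0.045,"rx": 0,"ry": 0,"rz": 0,"gripper": 1},{"dx": 0,"dy": 0,"dz": 0.045,"rx": 0,"ry": 0,"rz": 0,"gripper": 1},{"dx": 0,"dy": 0,"dz": 0.045,"rx": 0,"ry": 0,"rz": 8.2,"gripper": 1},{"dx": 0,"dy": 0,"dz": 0.045,"rx": 0,"ry": 0,"rz": 8.2,"gripper": 1},{"dx": -0.002,"dy": -0.02,"dz": 0.015,"rx": 0,"ry": 0,"rz": 8.2,"gripper": 1},{"dx": 0,"dy": -0.04,"dz": 0,"rx": 0,"ry": 0,"rz": 8.2,"gripper": 1},{"dx": 0,"dy": -0.04,"dz": 0,"rx": 0,"ry": 0,"rz": 8.2,"gripper": 1}]'

```text
t: 36.8
eef_pos: [569.9, 68.1, 292.6]
tcp_rot: [-1.571, 0.001, 0.807]
ft_force: [0.3, 0.0, -0.5]
opening: 0.998
```

```bash
python3 st.py
python3 - <<'E'
from h import *
snap("side","pics/u1.png",200,250,400,400,4)
snap("top","pics/u1t.png",170,190,310,290,5)
E
```

```text
36.8 [569.931  68.124 292.607] [-90.014   0.041  46.262] [ 0.267  0.042 -0.53 ] [ 0.076 -0.142  0.038] 0.9982848174159239 [ 0.004  0.357  1.596 -0.001  1.189 -0.803]
```

View pics/u1.png

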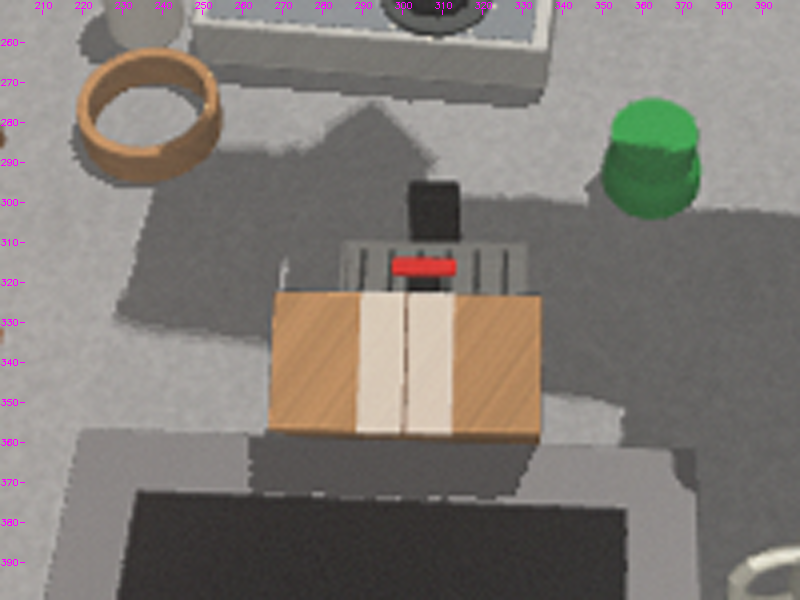

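View pics/u1t.png

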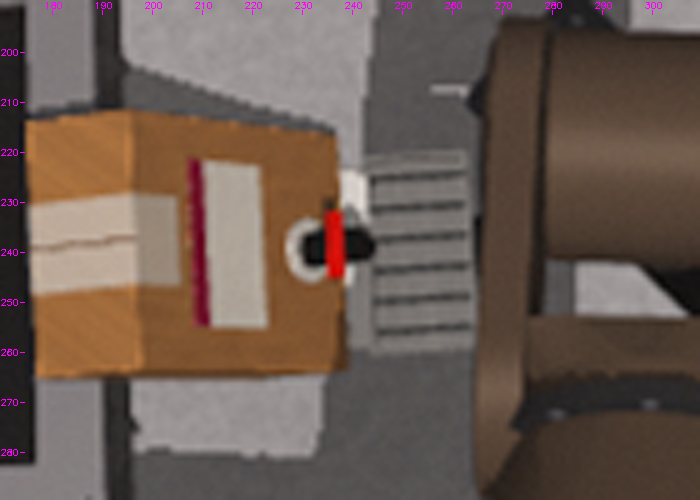

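Run:
```python
from h import *
crop("pics/u1t_f.png","pics/u1z.png",225,205,275,270,10)
d=np.array([np.cos(np.radians(94.8)),np.sin(np.radians(94.8))]);E=np.array([560.5,304.5])
for u,v in ((242.5,220.5),(243.5,260.5),(262,219.8),(263.5,258.8)):
    p=bp("top",u,v,16)[:2]-E; print(p@d,p@[d[1],-d[0]])
```

```text
-70.09150672503304 56.82415973483476
-67.5903337745108 -53.993070302659945
-124.0483385990313 55.76290979539144
-122.78412134621193 -52.41369362988348
```

View pics/u1z.png

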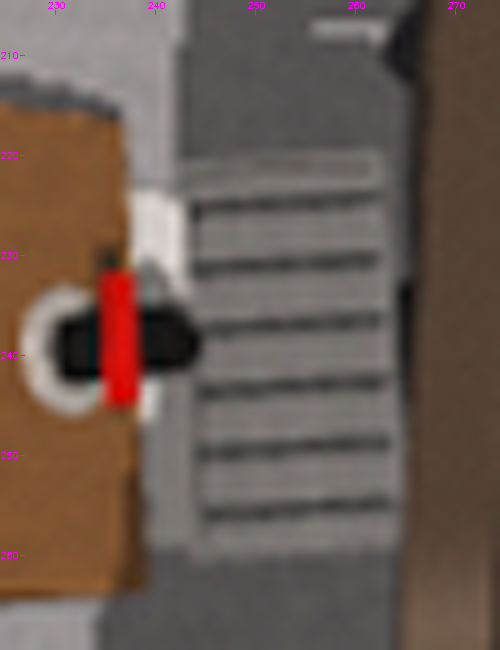

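Emit:
jog_arm --series '[{"dx": -0.002,"dy": 0.03,"dz": 0,"rx": 0,"ry": 0,"rz": 8.1,"gripper": 1},{"dx": -0.002,"dy": 0.04,"dz": 0,"rx": 0,"ry": 0,"rz": 8.1,"gripper": 1},{"dx": -0.002,"dy": 0.04,"dz": 0,"rx": 0,"ry": 0,"rz": 8.1,"gripper": 1},{"dx": -0.002,"dy": 0.04,"dz": 0,"rx": 0,"ry": 0,"rz": 8.1,"gripper": 1},{"dx": -0.002,"dy": 0.04,"dz": 0,"rx": 0,"ry": 0,"rz": 8.1,"gripper": 1},{"dx": -0.002,"dy": 0.04,"dz": 0,"rx": 0,"ry": 0,"rz": 8.1,"gripper": 1},{"dx": -0.002,"dy": 0.035,"dz": 0,"rx": -6.9,"ry": -0.58,"rz": 0,"gripper": 1},{"dx": -0.002,"dy": 0.03,"dz": 0,"rx": -6.9,"ry": -0.58,"rz": 0,"gripper": 1},{"dx": -0.001,"dy": 0.026,"dz": 0,"rx": -6.9,"ry": -0.58,"rz": 0,"gripper": 1},{"dx": 0,"dy": 0,"dz": -0.02,"rx": -6.9,"ry": -0.58,"rz": 0,"gripper": 1},{"dx": 0,"dy": 0,"dz": 0,"rx": 0,"ry": 0,"rz": 0,"gripper": 1},{"dx": 0,"dy": 0,"dz": 0,"rx": 0,"ry": 0,"rz": 0,"gripper": 1}]'

```text
t: 38.1
eef_pos: [552.6, 390.3, 271.1]
tcp_rot: [-1.573, 0.484, 1.648]
ft_force: [1.1, -0.6, 0.1]
opening: 1.001
```

```bash
python3 st.py
```

```text
38.1 [552.643 390.292 271.112] [-90.098  27.704  94.426] [ 1.098 -0.616  0.102] [ 0.395 -0.13   0.014] 1.000512625843746 [ 0.667  0.662  1.195 -0.398  1.567 -0.923]
```

Emit:
jog_arm --series '[{"dx": 0.001,"dy": -0.001,"dz": -0.02,"rx": 0,"ry": 0,"rz": 0,"gripper": 1},{"dx": 0,"dy": 0,"dz": -0.02,"rx": 0,"ry": 0,"rz": 0,"gripper": 1},{"dx": 0.0008,"dy": -0.0093,"dz": -0.0177,"rx": 0,"ry": 0,"rz": 0,"gripper": 1},{"dx": 0,"dy": 0,"dz": 0,"rx": 0,"ry": 0,"rz": 0,"gripper": 1},{"dx": 0,"dy": 0,"dz": 0,"rx": 0,"ry": 0,"rz": 0,"gripper": 1}]'

```text
t: 38.6
eef_pos: [555.7, 378.6, 216.2]
tcp_rot: [-1.576, 0.483, 1.644]
ft_force: [-0.2, 0.1, 0.7]
opening: 1.005
```

```bash
python3 st.py
python3 - <<'E'
from h import *
snap("top","pics/u2t.png",120,180,260,290,5)
snap("side","pics/u2.png",220,220,400,400,4)
E
```

```text
38.6 [555.688 378.574 216.191] [-90.295  27.655  94.193] [-0.22   0.12   0.738] [ 0.375 -0.105  0.01 ] 1.005175050956244 [ 0.652  0.694  1.279 -0.405  1.453 -0.887]
```

View pics/u2t.png

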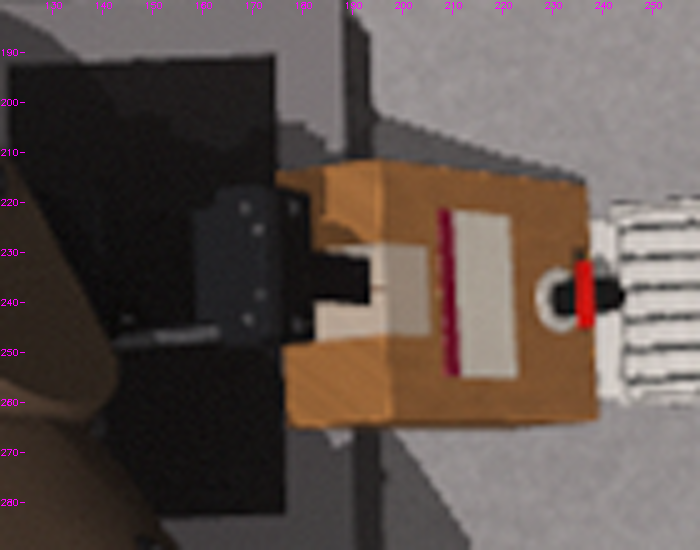

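Emit:
jog_arm --series '[{"dx": -0.001,"dy": 0.002,"dz": 0,"rx": 0.2,"ry": 0,"rz": 0.6,"gripper": 1},{"dx": 0.0008,"dy": -0.0098,"dz": -0.0186,"rx": 0,"ry": 0,"rz": 0,"gripper": 1},{"dx": 0.0008,"dy": -0.0098,"dz": -0.0186,"rx": 0,"ry": 0,"rz": 0,"gripper": 1},{"dx": 0.0008,"dy": -0.0098,"dz": -0.0186,"rx": 0,"ry": 0,"rz": 0,"gripper": 1},{"dx": 0,"dy": 0,"dz": 0,"rx": 0,"ry": 0,"rz": 0,"gripper": 1},{"dx": 0,"dy": 0,"dz": 0,"rx": 0,"ry": 0,"rz": 0,"gripper": 1}]'

```text
t: 39.3
eef_pos: [556.6, 352.3, 159.4]
tcp_rot: [-1.575, 0.481, 1.657]
ft_force: [-0.9, 0.1, 0.9]
opening: 1.001
```

```bash
python3 st.py
python3 - <<'E'
from h import *
snap("top","pics/u3t.png",120,180,260,290,5)
E
```

```text
39.3 [556.592 352.26  159.368] [-90.235  27.559  94.95 ] [-0.929  0.104  0.941] [ 0.353 -0.154  0.026] 1.0006047871080945 [ 0.623  0.72   1.387 -0.426  1.315 -0.867]
```

View pics/u3t.png

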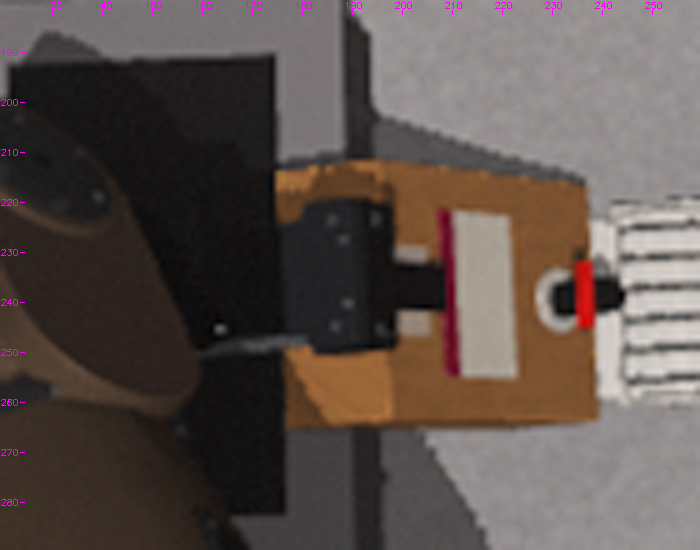

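Emit:
jog_arm --series '[{"dx": 0,"dy": 0,"dz": 0,"rx": 0,"ry": 0,"rz": 0,"gripper": 0.75},{"dx": 0,"dy": 0,"dz": 0,"rx": 0,"ry": 0,"rz": 0,"gripper": 0.75},{"dx": 0,"dy": 0,"dz": 0,"rx": 0,"ry": 0,"rz": 0,"gripper": 0.6},{"dx": 0,"dy": 0,"dz": 0,"rx": 0,"ry": 0,"rz": 0,"gripper": 0.6},{"dx": 0,"dy": 0,"dz": 0,"rx": 0,"ry": 0,"rz": 0,"gripper": 0.6},{"dx": 0,"dy": 0,"dz": 0,"rx": 0,"ry": 0,"rz": 0,"gripper": 0.6},{"dx": 0,"dy": 0,"dz": 0,"rx": 0,"ry": 0,"rz": 0,"gripper": 0.6}]'

```text
t: 40.05
eef_pos: [556.5, 351.1, 159.2]
tcp_rot: [-1.574, 0.483, 1.657]
ft_force: [-0.7, -3.0, 4.8]
opening: 0.69
```

```bash
python3 st.py
```

```text
40.05 [556.46  351.12  159.211] [-90.199  27.667  94.93 ] [-0.741 -2.961  4.768] [-0.948  0.002 -0.215] 0.6902062200142834 [ 0.622  0.72   1.388 -0.427  1.315 -0.867]
```

Emit:
jog_arm --series '[{"dx": 0.0004,"dy": -0.0052,"dz": 0.0013,"rx": 1.85,"ry": 0.16,"rz": 0,"gripper": 0.6},{"dx": 0.0004,"dy": -0.0052,"dz": 0.0013,"rx": 1.85,"ry": 0.16,"rz": 0,"gripper": 0.6},{"dx": 0.0005,"dy": -0.0057,"dz": 0.0014,"rx": 2,"ry": 0.17,"rz": 0,"gripper": 0.6},{"dx": 0.0005,"dy": -0.0057,"dz": 0.0012,"rx": 2,"ry": 0.17,"rz": 0,"gripper": 0.6},{"dx": 0.0005,"dy": -0.0057,"dz": 0.001,"rx": 2,"ry": 0.17,"rz": 0,"gripper": 0.6},{"dx": 0.0005,"dy": -0.0058,"dz": 0.0007,"rx": 2,"ry": 0.17,"rz": 0,"gripper": 0.6},{"dx": 0,"dy": 0,"dz": 0,"rx": 0,"ry": 0,"rz": 0,"gripper": 0.6}]'

```text
t: 40.75
eef_pos: [559.7, 318.0, 166.9]
tcp_rot: [-1.577, 0.274, 1.656]
ft_force: [-1.6, 1.8, 8.4]
opening: 0.693
```

```bash
python3 st.py
python3 - <<'E'
from h import *
snap("top","pics/u4t.png",120,180,280,290,5)
E
```

```text
40.75 [559.701 318.029 166.918] [-90.335  15.692  94.858] [-1.638  1.795  8.401] [ 0.216  0.122 -0.043] 0.6927868724268923 [ 0.515  0.629  1.497 -0.276  1.142 -1.01 ]
```

View pics/u4t.png

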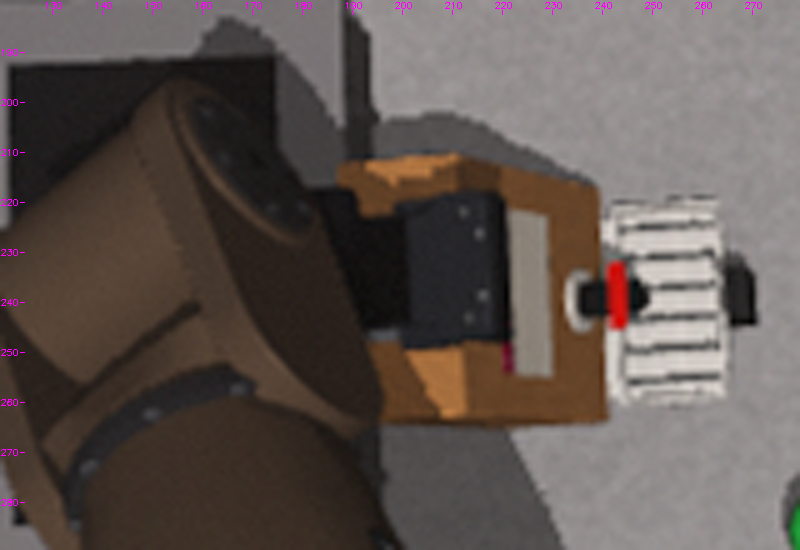

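Emit:
jog_arm --series '[{"dx": 0.0005,"dy": -0.006,"dz": 0.0006,"rx": 2,"ry": 0.17,"rz": 0,"gripper": 0.6},{"dx": 0.0005,"dy": -0.006,"dz": 0.0003,"rx": 2,"ry": 0.17,"rz": 0,"gripper": 0.6},{"dx": 0.0005,"dy": -0.006,"dz": 0.0001,"rx": 2,"ry": 0.17,"rz": 0,"gripper": 0.6},{"dx": 0.0005,"dy": -0.006,"dz": 0,"rx": 2,"ry": 0.17,"rz": 0,"gripper": 0.6},{"dx": 0.0005,"dy": -0.006,"dz": -0.0002,"rx": 2,"ry": 0.17,"rz": 0,"gripper": 0.6},{"dx": 0.0005,"dy": -0.006,"dz": -0.0004,"rx": 2,"ry": 0.17,"rz": 0,"gripper": 0.6},{"dx": 0,"dy": 0,"dz": 0,"rx": 0,"ry": 0,"rz": 0,"gripper": 0.6}]'

```text
t: 41.5
eef_pos: [563.0, 282.1, 167.6]
tcp_rot: [-1.578, 0.063, 1.655]
ft_force: [-1.8, 1.0, 11.4]
opening: 0.693
```

```bash
python3 st.py
python3 - <<'E'
from h import *
snap("top","pics/u5t.png",120,180,280,290,5)
E
```

```text
41.5 [562.98  282.053 167.626] [-90.4     3.637  94.849] [-1.767  0.952 11.351] [ 0.507  0.323 -0.004] 0.6925846348203532 [ 0.386  0.564  1.598 -0.075  0.993 -1.229]
```

View pics/u5t.png

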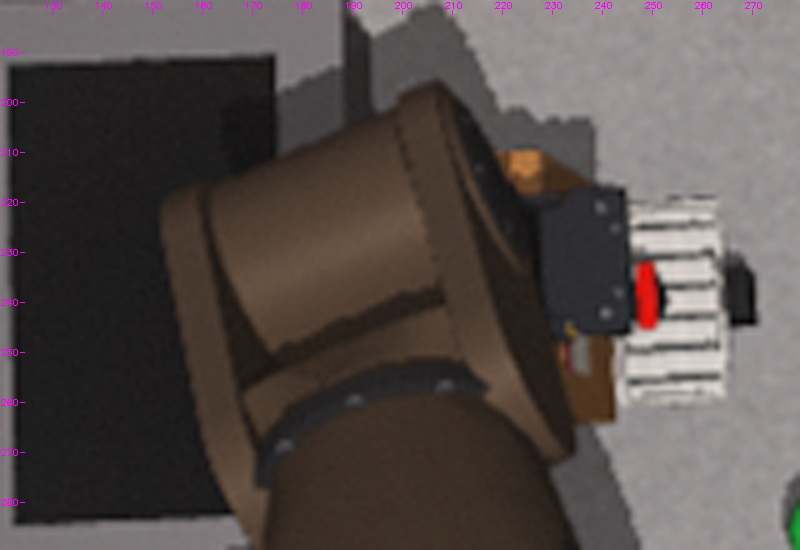

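Emit:
jog_arm --series '[{"dx": 0.0003,"dy": -0.0035,"dz": -0.0004,"rx": 1.2,"ry": 0.1,"rz": 0,"gripper": 0.6},{"dx": 0.0003,"dy": -0.0035,"dz": -0.0005,"rx": 1.2,"ry": 0.1,"rz": 0,"gripper": 0.6},{"dx": 0.0001,"dy": -0.0015,"dz": -0.0002,"rx": 0.6,"ry": 0.05,"rz": 0,"gripper": 0.6},{"dx": 0,"dy": 0,"dz": 0,"rx": 0,"ry": 0,"rz": 0,"gripper": 0.6},{"dx": 0,"dy": 0,"dz": 0,"rx": 0,"ry": 0,"rz": 0,"gripper": 0.6}]'

```text
t: 42.05
eef_pos: [563.7, 273.9, 166.8]
tcp_rot: [-1.578, 0.013, 1.657]
ft_force: [-3.2, -1.8, 14.7]
opening: 0.698
```

```bash
python3 st.py
```

```text
42.05 [563.701 273.941 166.776] [-90.423   0.744  94.921] [-3.181 -1.829 14.676] [-0.306  0.305 -0.187] 0.697785209472956 [ 0.353  0.553  1.62  -0.018  0.965 -1.294]
```

Emit:
jog_arm --series '[{"dx": 0,"dy": 0,"dz": 0,"rx": 0,"ry": 0,"rz": 0,"gripper": 0.85},{"dx": 0,"dy": 0,"dz": 0,"rx": 0,"ry": 0,"rz": 0,"gripper": 1},{"dx": 0,"dy": 0,"dz": 0,"rx": 0,"ry": 0,"rz": 0,"gripper": 1},{"dx": 0,"dy": 0,"dz": 0,"rx": 0,"ry": 0,"rz": 0,"gripper": 1},{"dx": 0,"dy": 0,"dz": 0.02,"rx": 0,"ry": 0,"rz": 0,"gripper": 1},{"dx": 0,"dy": 0,"dz": 0.03,"rx": 0,"ry": 0,"rz": 0,"gripper": 1},{"dx": 0,"dy": 0,"dz": 0.04,"rx": 0,"ry": 0,"rz": 0,"gripper": 1},{"dx": 0,"dy": 0,"dz": 0.04,"rx": 0,"ry": 0,"rz": 0,"gripper": 1},{"dx": -0.03,"dy": 0.03,"dz": 0.01,"rx": 0,"ry": 0,"rz": 0,"gripper": 1},{"dx": -0.04,"dy": 0.03,"dz": 0,"rx": 0,"ry": 0,"rz": 0,"gripper": 1},{"dx": -0.04,"dy": 0.03,"dz": 0,"rx": 0,"ry": 0,"rz": 0,"gripper": 1},{"dx": -0.04,"dy": 0.03,"dz": 0,"rx": 0,"ry": 0,"rz": 0,"gripper": 1}]'

```text
t: 43.25
eef_pos: [411.2, 394.8, 304.7]
tcp_rot: [-1.575, 0.014, 1.657]
ft_force: [0.2, 0.6, 0.9]
opening: 1.003
```

```bash
python3 st.py
python3 - <<'E'
from h import *
snap("top","pics/v1t.png",190,190,290,280,7)
snap("side","pics/v1.png",200,230,420,400,3)
E
```

```text
43.25 [411.237 394.755 304.662] [-90.236   0.784  94.924] [0.168 0.623 0.876] [ 0.096 -0.164 -0.019] 1.002580151241544 [ 0.655  0.343  1.584 -0.015  1.218 -0.996]
```

View pics/v1t.png

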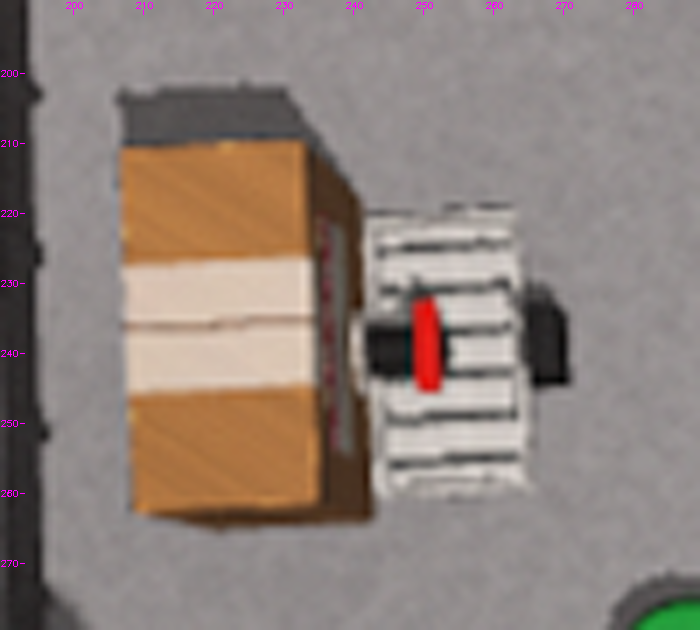

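View pics/v1.png

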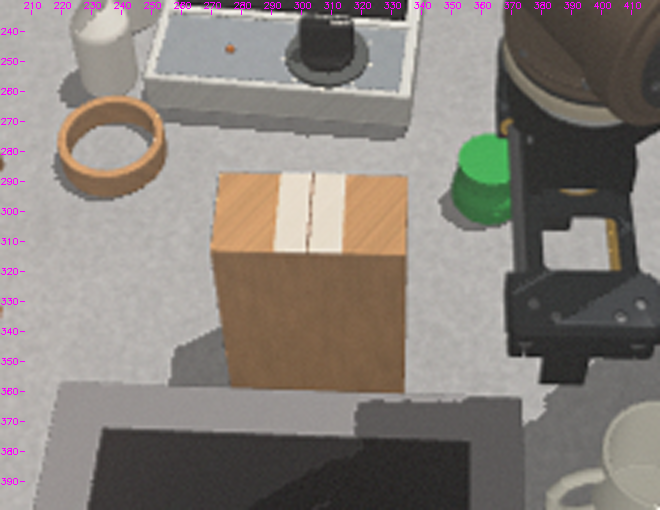

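Run:
```python
from fit import *
np.set_printoptions(precision=2,suppress=True)
obs=[("top",206.8,210,0,65,180),("top",232.8,209.5,-66,65,180),("top",235,261.2,-66,-65,180),("top",208.8,262.5,0,-65,180),("top",241.3,217.5,-66,65,0),("top",243,263.8,-66,-65,0),
("side",270.5,314,0,65,180),("side",335,314.5,0,-65,180),("side",273,287.3,-66,65,180),("side",335.3,287.8,-66,-65,180)]
f2=lambda p:p
def F(p):
    f=pts(list(p)+[3.0]);return np.concatenate([proj(c,f(s,a,h))-[u,v] for c,u,v,s,a,h in obs])
q=least_squares(F,[560,304,1.65,0]);print(q.x[:2],np.degrees(q.x[2:]));print(F(q.x).reshape(-1,2))
E=q.x[:2];yaw=q.x[2];d=np.array([np.cos(yaw),np.sin(yaw)])
for u,v in ((241.8,219.8),(243.8,260.8),(262.8,219),(264.3,259.5)):
    p=bp("top",u,v,16)[:2]-E; print(p@d,p@[d[1],-d[0]])
p=bp("top",267.5,239.2,55)[:2]-E;print("tab",p@d,p@[d[1],-d[0]])
```

```text
[561.12 305.22] [94.87 -0.19]
[[-0.29  1.13]
 [ 0.23  0.15]
 [ 0.52  0.52]
 [ 0.02  0.75]
 [-0.15  0.44]
 [ 0.42  0.64]
 [-1.49 -0.42]
 [-0.27  0.17]
 [-0.84  0.04]
 [-0.28  0.48]]
-68.98461486175063 58.115788370451746
-68.97508499122434 -55.628366450697975
-127.10271421657295 57.033580855152834
-125.48716320588557 -55.29505421625795
tab -139.82896969499467 -3.016914055857912
```

Run:
```python
from h import *
crop("pics/v1t_f.png","pics/v1z.png",228,210,278,270,12)
crop("pics/v1t_f.png","pics/v1y.png",300,200,440,270,5)
```

```text
(no output)
```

View pics/v1z.png

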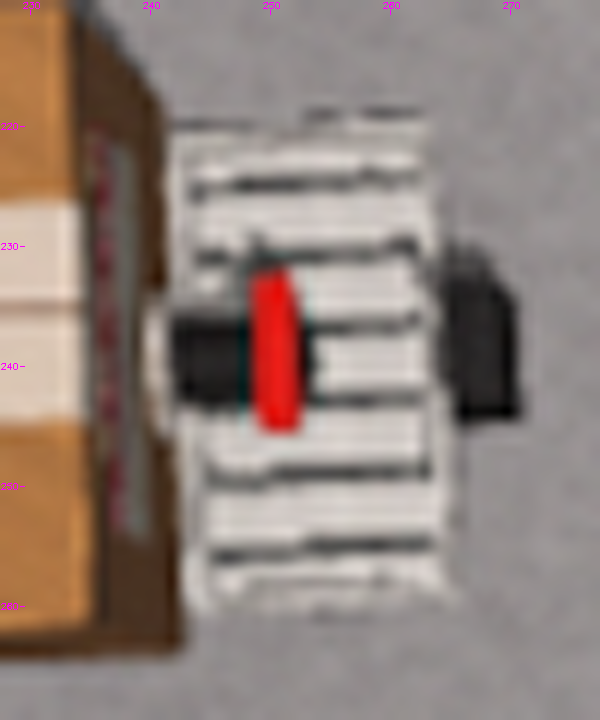

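View pics/v1t_f.png

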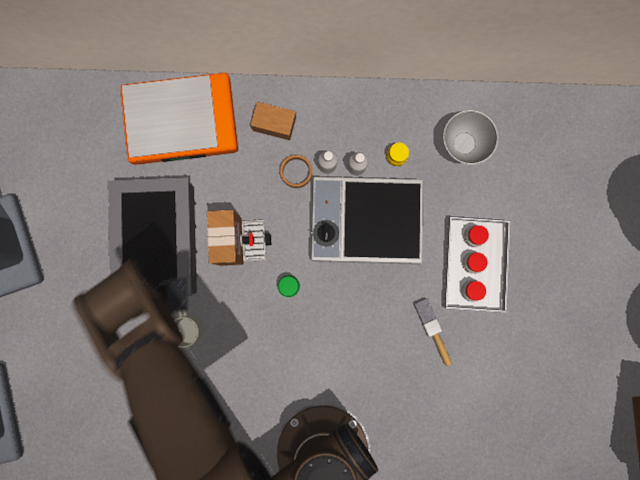

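Run:
```python
from h import *
crop("pics/v1t_f.png","pics/v1k.png",305,212,347,254,12)
```

```text
(no output)
```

View pics/v1k.png

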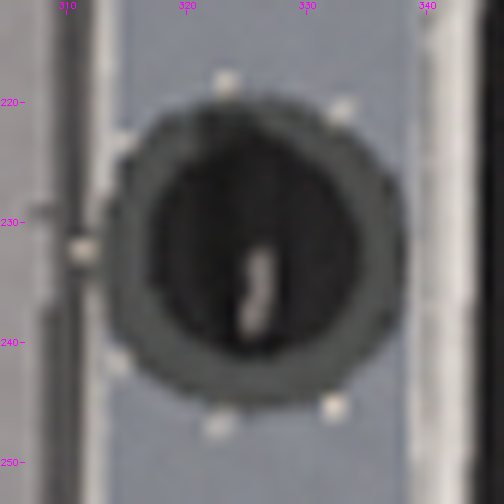

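Run:
```python
from h import *
print(env.job_done())
```

```text
the job is handed in; nothing more can be done
None
```

The glaze bench is closed and the job was handed in after about 43 s of robot time, with no verdict reported.

- **Knob:** I turned the warmer anticlockwise to a hard stop. A second grip and twist met about 0.7–0.9 N m, against roughly 0.04 N m when it turns freely. The pointer rests between the last two printed ticks rather than on one. I trusted the stop over the ticks.
- **Jars:** All three red jars stand upright in the metal tray. The green and yellow look-alikes were left alone.
- **Carton and drip tray:** I tipped the carton back about its rear edge until it leaned on the crate at about 28°. I slid the tongue in squarely until it began to resist, then stood the carton back up on it. The tap sits over the basin.
- **Last checks:** The final pictures show the carton upright, with tilt about 0.2° and tray and carton aligned to about 1–2 mm. The gripper is clear of everything, and the other items on the bench look unmoved.
- **Disagreement:** The final picture shows the basin rim against the carton front, but my pixel measurement put it about 3 mm in front. That measurement is good to about 2 mm. I left it as it was.

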